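Set a curing lamp on a plaster cast

TASK

Stand the plaster cast in the middle of the grey plinth, between the two amber shields and square to them. Then swing the curing lamp's head round over it and tilt it down until its spring nose stands on the middle of the pink plate and is pressed about half way in (the red band just gone), so that it stays so by itself when you let go. Do it gently, and leave the jar, bottle and burner where they are.

Things in the scene. Friction and masses are not known exactly. Their poses are not given: they have to be found in the camera images.
- cast: Loose yellowish plaster cast, about 0.25 kg: base 76 mm (its x) x 54 mm (its y) x 28 mm high with upright sides, on it a smaller arch of teeth round a pink plate (42 x 30 mm, in the middle), the highest flat surface, 40 mm above the underside. Origin: centre of the underside; z up. Starts on the bench left or right of the robot's middle, the jar on the other side.
- plinth_top (a point): Centre of the top of the fixed grey plinth, 100 mm (its x) x 182 mm (its y). The height of its top above the bench differs each time (14 to 34 mm). Two amber shields, 70 mm long along x, 5 mm thick, 50 mm high above the plinth, stand along its edges at y = +-87.5 mm. The cast belongs here, its x along the plinth's x (either way round).
- lamp: Fixed round base (radius 60 mm, 20 mm high) of the curing lamp, its origin on the bench on the vertical swivel axis. The plinth's centre lies 146 to 158 mm from this axis.
- swivel (a joint): Turn of the lamp's head about the vertical axis through the lamp's origin (rad), anticlockwise from above positive, range -0.8 to 2.4; at 0 the arm points along the base's -x, at 1.57 along the base's -y. Stiff with friction (0.4 N m); stays where it is left.
- tilt (a joint): Elevation of the lamp's arm about its level hinge (rad), 0 = arm level, positive = head raised, range -0.25 to 1.0. Balanced by a counterweight, friction 0.6 N m; stays where it is left.
- tilt_hinge (a point): Point on the level tilt hinge, on the swivel axis, 105 mm above the bench.
- paddle (a point): Centre of the blue grip disc above the lamp's head: 48 mm diameter, 12 mm thick, faces upright and parallel to the arm (its y is square to them). With the arm level and the disc free it is 140 mm outward from the hinge, 52 mm above it and 35 mm above the head's top (head 90 x 50 mm). Pinch it across its thickness; it can turn between the fingers. It serves swivel and tilt. See grip.
- nose_tip (a point): Middle of the flat underside of the lamp's round black rubber nose (24 mm diameter). Not pressed and with the arm level it is 152 mm outward from the tilt hinge and 53 mm below it; it moves with the head and with the nose's spring.
- nose (a joint): How far the spring nose is pushed into its barrel (m): 0 free, 0.016 fully in. Spring 150 N/m with 0.6 N preload (0.6 N at first touch, 1.8 N half way, 3 N fully in). The red band above the rubber is 8 mm wide and vanishes into the barrel at half stroke.
- jar: Bystander: jar with a blue lid, 56 mm diameter, 70 mm high, origin centre of its underside.
- bottle: Bystander: bottle with a brown cap, 48 mm diameter, 130 mm high, origin centre of its underside.
- burner: Bystander: white square burner with a metal top, 85 x 85 mm, 98 mm high, origin centre of its underside.
- grip (a joint): The disc's springy stem: how far the disc is drawn out (+) or pressed in (-) from its rest, square to the arm (m), +-0.022, spring 400 N/m. So when the disc is pushed, the head follows only once the spring force overcomes the tilt's friction (about 11 mm of push, more against the nose); when let go the disc springs back, and the head stays.

How it is judged:
By the outcome, as a careful person would: the job done as asked, in the order asked, and still so for the second after the job is handed in, with the robot touching nothing.
It also fails if it takes over 72 s, if anything falls off the work surface, if the arm or the gripper's body presses on something with over 40 N, if the wrist force passes 120 N, or if a joint passes its speed limit or range.

ROBOT

A 6-joint arm with a two-finger parallel gripper is mounted at the origin on the work surface. World frame = base frame: x ahead of the robot, y to its left, z up, the work surface at z = 0. Lengths are in mm, angles in rad, forces in N, time in s.
With the tool pointing down it reaches from about 275 to 1000 mm from the base axis. Payload 8.4 kg.
Tool frame: the origin (TCP) lies between the finger pads; the fingertips stand 17 mm ahead of it and the grasp point (between the pads) lies 2 mm behind it; z points along the fingers, y is the line along which they close (so a half turn about z gives the same grasp; the last joint's range is limited). The gripper opens to 85 mm and grips with 20 to 120 N. Pads are 22 mm wide; open, the fingers measure 114 mm over their backs; the gripper's body (76 mm by 85 mm) begins 54 mm behind the grasp point. The pads swing forward as they close: fully open they stand 13 mm farther back than shut.
Start: joints at [-1.188, 0.353, 1.633, -0, 1.155, -0.002], TCP at [234.607, -579.299, 248.281] pointing down, gripper open.
Joint ranges: [-2.63, 2.63], [-0.92, 2.1], [0.06, 2.66], [-1.3, 4.44], [0, 2.69], [-3.02, 3.02]. Speed limits (rad/s): [2.22, 2.22, 2.79, 3.14, 3.14, 3.14].

INTERFACE

Orientations are given as [roll, pitch, yaw] about the fixed x, y, z axes, in that order (R = Rz(yaw) Ry(pitch) Rx(roll)).
In Python, from rig import sense, grab_frame, sign_off gives the robot as it stands. The module is installed in compiled form; this text tells all that it offers.
- The arm moves only by the tool send_rows, never from a script. Its argument "moves" is a list that holds one entry, the list of rows, each a list of 7 numbers: the shift along the world's x, y, z in m, then the turn, a rotation vector about the world's x, y, z in rad, then the opening, from -1 (shut) to 1 (fully open). In form: [[[dx, dy, dz, rx, ry, rz, jaw], ...]]. A call has 1 to 10 rows; each row shifts and turns the commanded pose from where the row before left it; what a row does not reach is not made up. A row lasts 1/10 s, in which the tool goes at most 50 mm and 8.59 degrees, less where a joint would pass 70% of its speed; a pose out of reach is approached as far as the arm can. A call with a gripper value outside its range is refused whole. The fingers move at their own pace and stop on an object; "grip_force" is the grip in N (left out, the last holds). Time passes only in rows, so rows that do not move let the fingers close. It gives the time, the measured TCP pose, the force, the opening and the grip force at its end, in the units of the state.
- sense(): the state, without advancing time (a new reading comes with each control period).
- grab_frame(name): name is "side" or "top"; returns a dict with "img" (384x512x3 uint8, red, green, blue), "mtx" (3x3 intrinsics, pixels), "rvec" (rotation vector, rad) and "tvec" (3), from world to camera coordinates, as OpenCV has them. Camera axes: x right, y down, z forward; pixel columns grow to the right and rows downward; lengths in mm; the calibration is good to about 2 mm. A picture is of the moment at which its call begins. There is no depth.
- sign_off(): hands the job in; it is judged then, once.
The state is a dict: "clock": time; "qpos": joint angles; "qvel": joint speeds; "joint_efforts": joint torques, N m; "eef_pos": TCP position; "tcp_rot": TCP orientation; "contact_force": force on the tool from outside, world axes, zero at the start; "wrist_torque": the same for the moment, N m; "opening": opening from 0.0 (shut) to 1.0 (fully open); "grasp_force": force on a finger pad.
Only numpy, scipy, OpenCV 4.12 (cv2) and the standard library are available. Lean on these libraries where they do the work, as an engineer would, in place of code of your own. Each camera call takes 0.05 s, during which the arm holds its last target. There are 200 camera calls.

## Working session

There is one attempt and no reset: what is moved stays moved. The work goes in short steps, Python scripts to look and compute and a tool call to move; the robot and the scene stay as the last step left them, time stands still between calls to the robot, and variables do not carry over. Pictures are saved under pics/ and viewed, at most 10 in all, crops included, and the job is handed in when it is done.

Besides the shell and the picture viewer there is one more tool, called after "Emit:" in YAML: its name, and indented under it one key for each argument. send_rows: Moves the arm, as the interface text tells. Its arguments: {"type":"object","properties":{"moves":{"type":"array"},"grip_force":{"type":"number"}},"required":["moves"]}

```bash
mkdir -p pics
cat > h.py <<'E'
import numpy as np, cv2
from rig import sense, grab_frame, sign_off
def save(name,fn,crop=None,scale=1):
    f=grab_frame(name); im=f["img"][:,:,::-1]
    if crop: x0,y0,x1,y1=crop; im=im[y0:y1,x0:x1]
    if scale!=1: im=cv2.resize(im,None,fx=scale,fy=scale,interpolation=cv2.INTER_CUBIC)
    cv2.imwrite("pics/"+fn,im); np.savez("pics/"+fn[:-4]+".npz",**f); return f
def proj(f,P):
    return cv2.projectPoints(np.float64(P).reshape(-1,1,3),np.float64(f["rvec"]),np.float64(f["tvec"]),np.float64(f["mtx"]),None)[0][:,0]
def ray(f,uv):
    R=cv2.Rodrigues(np.float64(f["rvec"]))[0]; t=np.float64(f["tvec"]).reshape(3)
    d=R.T@np.linalg.inv(f["mtx"])@np.array([*uv,1.]); return -R.T@t,d/np.linalg.norm(d)
def onz(f,uv,z):
    c,d=ray(f,uv); return c+d*(z-c[2])/d[2]
def tri(fa,ua,fb,ub):
    c1,d1=ray(fa,ua); c2,d2=ray(fb,ub)
    s=np.linalg.lstsq(np.c_[d1,-d2],c2-c1,rcond=None)[0]
    a,b=c1+s[0]*d1,c2+s[1]*d2; return (a+b)/2,np.linalg.norm(a-b)
E
python3 - <<'E'
from h import *
for n in("side","top"):
    f=save(n,n+"0.png",scale=1.5); print(n,ray(f,(256,192)),f["mtx"][0,0])
print(sense())
E
```

```text
side (array([234.58325091, 811.99595213, 859.61351778]), array([ 0.27498988, -0.72215991, -0.63471697])) 480.0255233726524
top (array([475.09653621,   3.39880769, 904.84592491]), array([ 0.09448759,  0.00939188, -0.99548174])) 364.44825682821045
{'clock': 0.1, 'qpos': array([-1.18840309e+00,  3.53575562e-01,  1.63407713e+00, -1.69158526e-05,
        1.15518526e+00, -2.40392572e-03]), 'qvel': array([ 0.00118549, -0.00281468, -0.00086304, -0.00193534, -0.00064532,
        0.00068043]), 'joint_efforts': array([-6.95739818e-04, -6.06359339e+01, -3.42819500e+01,  4.47059904e-05,
        3.85757448e-03,  2.29310569e-05]), 'eef_pos': array([ 234.44651353, -578.9177581 ,  247.63138091]), 'tcp_rot': array([-3.14034732e+00,  1.24736293e-05,  3.84804012e-01]), 'contact_force': array([-1.07207946,  0.40316286, -1.3190272 ]), 'wrist_torque': array([-0.00085609, -0.08998326, -0.00724689]), 'grasp_force': 0.0, 'opening': 0.9976863950371062}
```

View pics/side0.png

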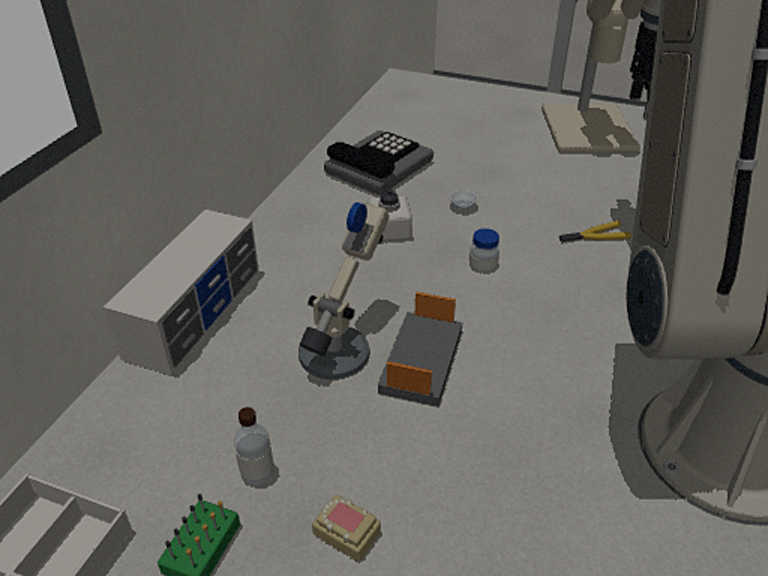

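View pics/top0.png

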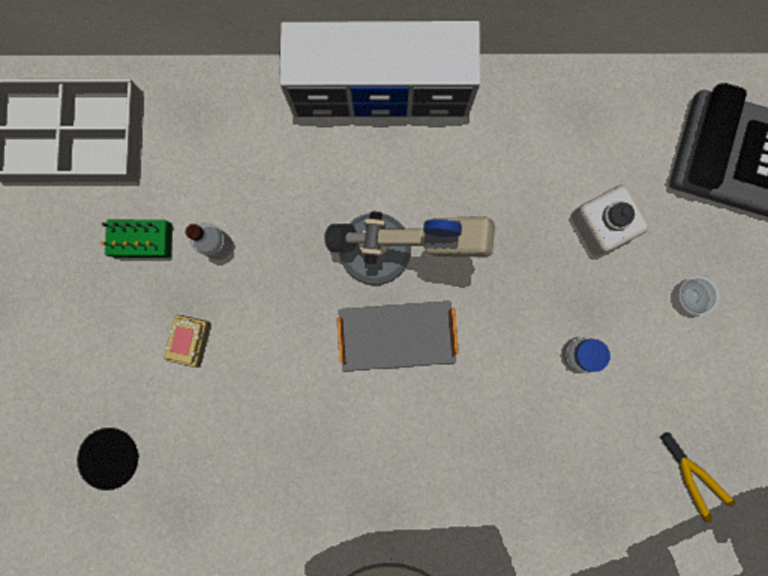

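The side view shows the cast near (347,522), the plinth near (422,355) and the lamp base near (335,350). The lamp's arm points to -y and is raised, with the disc at (357,217). In the top view the cast is at (186,340), the plinth at (398,336) and the jar on the right. Next I'll enlarge the plinth and cast to read their corners.

Run:
```python
from h import *
S=dict(np.load("pics/side0.npz"));T=dict(np.load("pics/top0.npz"))
C=np.zeros((600,800,3),np.uint8)
def put(f,x0,y0,w,h,s,X,Y):
    im=cv2.resize(f["img"][y0:y0+h,x0:x0+w,::-1],None,fx=s,fy=s,interpolation=cv2.INTER_CUBIC); C[Y:Y+im.shape[0],X:X+im.shape[1]]=im
put(S,245,190,70,80,5,0,0);put(T,215,195,90,60,5,350,0);put(T,105,205,40,45,6,0,330+75-5);put(S,205,325,55,50,6,250,300)
put(T,215,140,120,55,1,600,330)
im=C; cv2.imwrite("pics/m1.png",C)
for n,f in(("S",S),("T",T)):
    hsv=cv2.cvtColor(f["img"],cv2.COLOR_RGB2HSV); h,s,v=cv2.split(hsv)
    for nm,m in(("pink",((h<8)|(h>170))&(s>80)&(v>110)),("amber",(h>7)&(h<16)&(s>170)&(v>70)),("blue",(h>105)&(h<125)&(s>150))):
        k,l,st,ce=cv2.connectedComponentsWithStats(m.astype(np.uint8))
        for i in range(1,k):
            if st[i,4]>25: print(n,nm,ce[i].round(1),st[i],[np.round(q,1) for q in cv2.minAreaRect(np.argwhere(l==i)[:,::-1].astype(np.float32))])
```

```text
Traceback (most recent call last):
ValueError: could not broadcast input array from shape (270,240,3) into shape (200,240,3)
```

```bash
cat > m.py <<'E'
from h import *
def mont(parts,fn):
    C=np.zeros((600,800,3),np.uint8)
    for f,x0,y0,w,h,s,X,Y in parts:
        im=cv2.resize(f["img"][y0:y0+h,x0:x0+w,::-1],None,fx=s,fy=s,interpolation=cv2.INTER_CUBIC); C[Y:Y+im.shape[0],X:X+im.shape[1]]=im
    cv2.imwrite("pics/"+fn,C)
def blobs(n,f):
    hsv=cv2.cvtColor(f["img"],cv2.COLOR_RGB2HSV); h,s,v=cv2.split(hsv)
    for nm,m in(("pink",((h<8)|(h>170))&(s>80)&(v>110)),("amber",(h>7)&(h<16)&(s>170)&(v>70)),("blue",(h>105)&(h<125)&(s>150))):
        k,l,st,ce=cv2.connectedComponentsWithStats(m.astype(np.uint8))
        for i in range(1,k):
            if st[i,4]>25: print(n,nm,ce[i].round(1),st[i],[np.round(q,1) for q in cv2.minAreaRect(np.argwhere(l==i)[:,::-1].astype(np.float32))])
E
python3 - <<'E'
from m import *
S=dict(np.load("pics/side0.npz"));T=dict(np.load("pics/top0.npz"))
mont([(S,245,190,70,80,5,0,0),(T,215,195,90,60,5,350,0),(T,105,205,40,45,4,0,405),(S,205,325,55,50,6,350,300)],"m1.png")
blobs("S",S);blobs("T",T)
E
```

```text
S pink [230.1 344.5] [218 335  25  20 272] [array([230. , 344.4]), array([21.1, 13.7]), np.float64(31.0)]
S amber [289.3 204.2] [277 195  26  19 368] [array([289. , 204.1]), array([26.9, 14.8]), np.float64(10.6)]
S amber [272.1 251.7] [258 241  30  22 451] [array([272. , 251.7]), array([31.6, 15.9]), np.float64(11.3)]
S blue [237.2 144.7] [231 135  13  20 189] [array([237.3, 144.4]), array([11.4, 18.7]), np.float64(14.0)]
S blue [323.5 158.7] [316 153  16  13 177] [array([323.5, 159. ]), array([12., 15.]), np.float64(90.0)]
S blue [140.1 186.7] [130 171  21  33 274] [array([140.4, 186.9]), array([12. , 33.9]), np.float64(41.4)]
S blue [143.3 203. ] [134 187  20  33 244] [array([144., 203.]), array([11.2, 33.4]), np.float64(40.6)]
T pink [120.9 226.7] [114 218  15  19 202] [array([120.9, 226.8]), array([11.6, 17.2]), np.float64(13.0)]
T blue [252.9  66.3] [234  58  38  19 568] [array([252.5,  67. ]), array([18., 37.]), np.float64(90.0)]
T blue [295.2 149.8] [284 147  23   8 124] [array([295.1, 149.9]), array([22.5,  6.2]), np.float64(5.2)]
T blue [395.1 236.5] [385 226  21  21 348] [array([395., 236.]), array([20., 20.]), np.float64(90.0)]
```

View pics/m1.png

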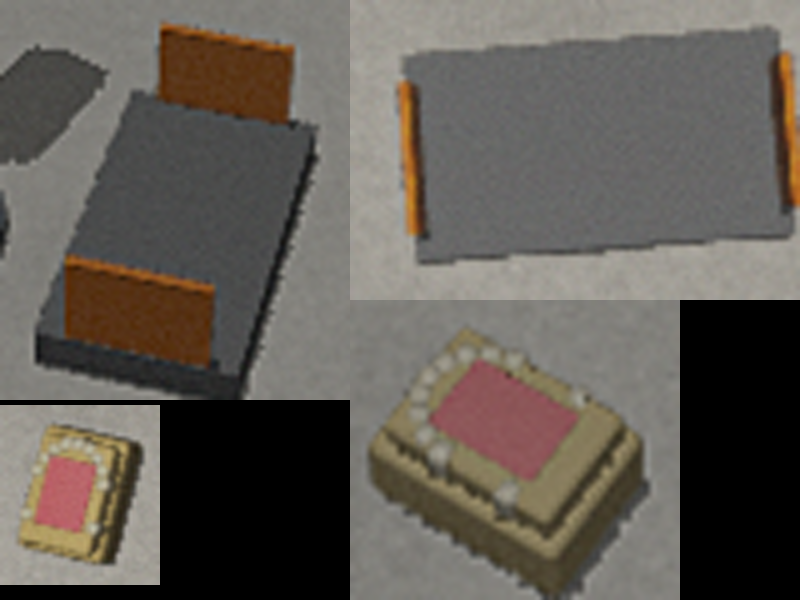

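Run:
```python
from m import *
from scipy.optimize import least_squares
S=dict(np.load("pics/side0.npz"));T=dict(np.load("pics/top0.npz"))
def un(p,s,X,Y,x0,y0): return (np.array(p,float)-[X,Y]+.5)/s-.5+[x0,y0]
ps=un([(133,92),(315,127),(37,332),(243,375)],5,0,0,245,190)
pt=un([(427+350,30),(443+350,235),(405,57),(418,262)],5,350,0,215,195)
loc=np.array([(50,-91),(-50,-91),(50,91),(-50,91)],float)
ks=un([(484,358),(580,412),(526,480),(430,412)],6,350,300,205,325)
kt=un([(98,461),(85,532),(33,524),(45,456)],4,0,405,105,205)
def fit(loc,s,t,x0):
    def W(p): c,d=np.cos(p[3]),np.sin(p[3]); return np.c_[p[0]+c*loc[:,0]-d*loc[:,1],p[1]+d*loc[:,0]+c*loc[:,1],np.full(4,p[2])]
    r=least_squares(lambda p:np.r_[(proj(S,W(p))-s).ravel(),(proj(T,W(p))-t).ravel()],x0)
    print(r.x.round(3),r.fun.round(1))
    for a,b in zip(s,t): print("  ",*[np.round(q,1) for q in tri(S,a,T,b)])
fit(loc,ps,pt,[450,0,25,0])
for a,b in zip(ks,kt): print(a,b)
# side order: top(far,+x?), right, bottom, left
kl=np.array([(21,-15),(-21,-15),(-21,15),(21,15)],float)
fit(kl,ks,kt,[500,300,40,0])
print("disc",tri(S,(237.2,144.7),T,(295.1,149.9)))
print("lampbase top",onz(T,(250,165),20))
print("jar lid",tri(S,(323.5,158.5),T,(395,236.3)),"burner",onz(T,(412,143),98),"bottle cap",tri(S,(165,277),T,(129,155)))
```

```text
[ 4.81114e+02 -9.05400e+00  2.05980e+01  8.40000e-02] [-0.5 -0.4  0.2 -0.4 -0.9  0.3 -0.8  0.5  0.2  0.   0.7  0.5 -0.1  0.4
  0.2  0.8]
   [537.9 -95.5  19.6] 1.7
   [ 439.5 -102.5   20.3] 1.0
   [523.   85.   21.3] 2.9
   [423.9  77.2  22.2] 3.8
[226.91666667 334.25      ] [129.125 218.625]
[242.91666667 343.25      ] [125.875 236.375]
[233.91666667 354.58333333] [112.875 234.375]
[217.91666667 343.25      ] [115.875 217.375]
[ 4.71364e+02  3.31949e+02  4.06560e+01 -2.02000e-01] [-1.4 -1.2  0.3 -0.2  0.6  0.1 -1.3  1.1  0.2  1.2 -0.8  0.8  0.1  0.2
  1.3 -0.2]
   [489.  313.5  37.9] 5.8
   [449.2 320.6  37.9] 0.8
   [454.5 351.   40.9] 0.7
   [493.2 342.9  46.1] 2.6
disc (array([618.66045566, -64.55276242, 220.82762934]), np.float64(4.3680547830798995))
lampbase top [625.6138475   26.89641564  20.        ]
jar lid (array([ 454.56665078, -306.85946786,   60.76595443]), np.float64(1.5482022741263926)) burner [ 663.34041429 -336.33031804   98.        ] bottle cap (array([628.06735753, 288.5809587 , 124.57430723]), np.float64(1.7964497498187892))
```

The crops fit well:
- **Plinth:** centre (481,-9), yaw 0.084, top at about z = 20.6.
- **Cast:** (471,332), yaw -0.20. Its plate measures z of about 40.6, against 40 in the text.
- **Lamp:** axis about (626,27), which is 149 mm from the plinth, as it must be.

Now I'll move over the cast.

Emit:
send_rows:
  moves:
    - [[0.0118,0.0456,0,0,0,-0.029,1],[0.0118,0.0456,0,0,0,-0.029,1],[0.0118,0.0456,0,0,0,-0.029,1],[0.0118,0.0456,0,0,0,-0.029,1],[0.0118,0.0456,0,0,0,-0.029,1],[0.0118,0.0456,0,0,0,-0.029,1],[0.0118,0.0456,0,0,0,-0.029,1],[0.0118,0.0456,0,0,0,-0.029,1],[0.0118,0.0456,0,0,0,-0.029,1],[0.0118,0.0456,0,0,0,-0.029,1]]

```text
clock: 1.1
eef_pos: [352.5, -121.5, 248.3]
tcp_rot: [3.141, -0.0, 0.093]
contact_force: [0.9, -0.4, -0.1]
opening: 0.999
grasp_force: 0.0
```

Emit:
send_rows:
  moves:
    - [[0.0118,0.0456,0,0,0,-0.029,1],[0.0118,0.0456,0,0,0,-0.029,1],[0.0118,0.0456,0,0,0,-0.029,1],[0.0118,0.0456,0,0,0,-0.029,1],[0.0118,0.0456,0,0,0,-0.029,1],[0.0118,0.0456,0,0,0,-0.029,1],[0.0118,0.0456,0,0,0,-0.029,1],[0.0118,0.0456,0,0,0,-0.029,1],[0.0118,0.0456,0,0,0,-0.029,1],[0.0118,0.0456,0,0,0,-0.029,1]]

```text
clock: 2.1
eef_pos: [470.5, 334.7, 247.9]
tcp_rot: [3.141, 0.0, -0.196]
contact_force: [-0.1, -1.1, 0.6]
opening: 1.0
grasp_force: 0.0
```

Run:
```python
from m import *
S=dict(np.load("pics/side0.npz"));T=dict(np.load("pics/top0.npz"))
print(tri(S,(230.1,344.5),T,(120.9,226.7)),onz(S,(230.1,344.5),40),onz(T,(120.9,226.7),40))
s=sense();print(s["eef_pos"],s["tcp_rot"],s["qpos"],s["contact_force"])
# lamp base circle candidates overlay
a=np.linspace(0,2*np.pi,60)
for n,f in(("S",S),("T",T)):
    P=np.c_[625.6+60*np.cos(a),26.9+60*np.sin(a),0*a+20]; im=f["img"].copy()
    for u in proj(f,P): im[int(round(u[1])),int(round(u[0]))]=(255,0,0)
    f["im2"]=im
A=dict(img=S["im2"]);B=dict(img=T["im2"])
mont([(A,190,125,80,130,4.5,0,0),(B,205,135,130,60,3.3,365,0),(S,215,125,55,50,7,365,230)],"m2.png")
```

```text
(array([471.6447461 , 332.81722625,  39.11557208]), np.float64(1.7215418002121374)) [470.54429958 333.14042424  40.        ] [472.46661551 332.7623196   40.        ]
[470.49586515 334.68519919 247.91772868] [ 3.14114757e+00  2.81386868e-04 -1.95975853e-01] [ 6.15759742e-01  2.80114984e-01  1.73749197e+00 -1.13281205e-04
  1.12450226e+00  2.38258078e+00] [-0.12590166 -1.11698133  0.60846183]
```

View pics/m2.png

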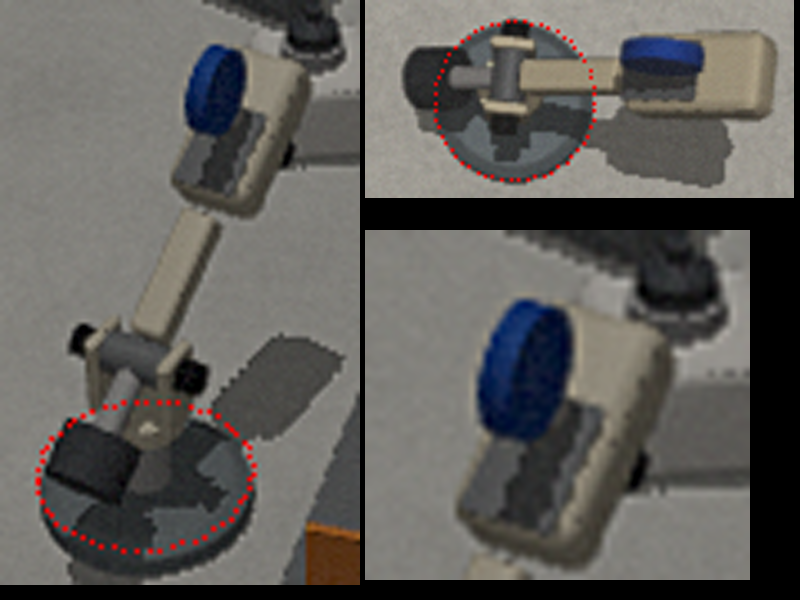

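The lamp base circle fits both views to about 1 mm, and the disc is clear of the head. The cast centre comes out at (471.6,332.8), so I'll descend onto it.

Emit:
send_rows:
  moves:
    - [[0.001,-0.002,-0.03,0,0,-0.006,1],[0,0,-0.035,0,0,0,1],[0,0,-0.035,0,0,0,1],[0,0,-0.035,0,0,0,1],[0,0,-0.03,0,0,0,1],[0,0,-0.02,0,0,0,1],[0,0,-0.016,0,0,0,1],[0,0,-0.014,0,0,0,1],[0,0,-0.012,0,0,0,1],[0,0,0,0,0,0,1]]

```text
clock: 3.1
eef_pos: [470.8, 330.1, 19.8]
tcp_rot: [3.14, 0.002, -0.201]
contact_force: [-0.7, -0.7, -0.1]
opening: 0.998
grasp_force: 0.0
```

Emit:
send_rows:
  moves:
    - [[0,0,0,0,0,0,0.5],[0,0,0,0,0,0,0.3],[0,0,0,0,0,0,0.1],[0,0,0,0,0,0,-0.1],[0,0,0,0,0,0,-0.3],[0,0,0,0,0,0,-0.3],[0,0,0,0,0,0,-0.3],[0,0,0,0,0,0,-0.3]]
  grip_force: 25

```text
clock: 3.9
eef_pos: [472.2, 331.1, 22.2]
tcp_rot: [-3.14, -0.001, -0.201]
contact_force: [-0.7, -0.1, 6.8]
opening: 0.623
grasp_force: 27.5
```

Emit:
send_rows:
  moves:
    - [[0,0,0.005,0,0,0,-0.3],[0,0,0.01,0,0,0,-0.3],[0,0,0.02,0,0,0,-0.3],[0,0,0.03,0,0,0,-0.3],[0,0,0.03,0,0,0,-0.3],[0,0,0.03,0,0,0,-0.3],[0,0,0.025,0,0,0,-0.3],[0,0,0,0,0,0,-0.3],[0,0,0,0,0,0,-0.3]]

```text
clock: 4.8
eef_pos: [471.4, 330.6, 171.4]
tcp_rot: [-3.141, -0.0, -0.201]
contact_force: [-0.1, 0.1, -3.3]
opening: 0.628
grasp_force: 27.6
```

Run:
```python
from m import *
f=save("side","s1.png"); g=save("top","t1.png"); blobs("S",f);blobs("T",g)
s=sense();print(s["eef_pos"],s["tcp_rot"],s["contact_force"],s["grasp_force"])
```

```text
S amber [289.2 204.1] [277 195  26  19 369] [array([289. , 204.1]), array([26.8, 14.8]), np.float64(10.3)]
S amber [272.  251.5] [258 241  30  22 455] [array([272. , 251.7]), array([31.6, 15.9]), np.float64(11.3)]
S blue [323.4 158.7] [316 153  16  13 177] [array([323.5, 159. ]), array([12., 15.]), np.float64(90.0)]
S blue [140.1 186.7] [131 171  20  33 272] [array([140.5, 186.5]), array([12. , 34.7]), np.float64(40.9)]
S blue [143.4 203.1] [134 187  20  33 244] [array([143.9, 202.9]), array([11. , 33.4]), np.float64(40.6)]
T blue [253.1  66.4] [234  58  39  19 574] [array([253.,  67.]), array([18., 38.]), np.float64(90.0)]
T blue [295.1 149.9] [283 147  24   8 127] [array([294.8, 149.9]), array([23.1,  6.3]), np.float64(5.0)]
T blue [395.1 236.6] [385 227  21  20 346] [array([395. , 236.5]), array([19., 20.]), np.float64(90.0)]
[470.68870759 330.05823602 169.89597025] [ 3.13988326e+00  1.63458621e-03 -2.01193028e-01] [-0.00933012  0.72094614 -2.63486113] 27.61921316385269
```

Emit:
send_rows:
  moves:
    - [[0.0008,-0.02,0,0,0,0.0237,-0.3],[0.0008,-0.03,0,0,0,0.0237,-0.3],[0.0008,-0.03,0,0,0,0.0237,-0.3],[0.0008,-0.03,0,0,0,0.0237,-0.3],[0.0008,-0.03,0,0,0,0.0237,-0.3],[0.0008,-0.03,0,0,0,0.0237,-0.3],[0.0008,-0.03,0,0,0,0.0237,-0.3],[0.0008,-0.03,0,0,0,0.0237,-0.3],[0.0008,-0.03,0,0,0,0.0237,-0.3],[0.0008,-0.03,0,0,0,0.0237,-0.3]]

```text
clock: 5.9
eef_pos: [478.5, 39.4, 169.8]
tcp_rot: [3.141, 0.003, 0.037]
contact_force: [1.1, 0.5, -2.7]
opening: 0.625
grasp_force: 27.7
```

Emit:
send_rows:
  moves:
    - [[0.0008,-0.03,0,0,0,0.0237,-0.3],[0.0007,-0.02,0,0,0,0.0243,-0.3],[0,0,-0.02,0,0,0,-0.3],[0,0,-0.03,0,0,0,-0.3],[0,0,-0.03,0,0,0,-0.3],[0,0,-0.02,0,0,0,-0.3],[0,0,-0.012,0,0,0,-0.3],[0,0,-0.008,0,0,0,-0.3],[0,0,-0.005,0,0,0,-0.3],[0,0,0,0,0,0,-0.3]]

```text
clock: 6.9
eef_pos: [481.1, -9.3, 46.1]
tcp_rot: [-3.142, 0.0, 0.084]
contact_force: [-0.8, -0.1, -2.5]
opening: 0.627
grasp_force: 27.6
```

Emit:
send_rows:
  moves:
    - [[0,0,0,0,0,0,-0.3],[0,0,0,0,0,0,-0.3]]

```text
clock: 7.1
eef_pos: [481.7, -9.3, 47.0]
tcp_rot: [3.141, -0.001, 0.084]
contact_force: [0.3, 0.7, -3.4]
opening: 0.624
grasp_force: 27.6
```

Run:
```python
from m import *
f=save("side","s2.png"); g=save("top","t2.png"); blobs("S",f)
mont([(f,230,180,90,100,5,0,0),(g,215,190,100,70,3.4,455,0)],"m3.png")
for i in range(3):
  s=sense();print(s["eef_pos"],s["tcp_rot"],s["contact_force"]);grab_frame("top")
```

```text
S amber [297.1 206. ] [291 198  12  17 140] [array([297. , 205.8]), array([10.5, 15. ]), np.float64(9.5)]
S amber [272.1 251.6] [258 241  30  22 456] [array([272. , 251.6]), array([31.6, 15.7]), np.float64(11.3)]
S blue [237.3 144.6] [231 135  13  20 190] [array([237.3, 144.4]), array([11.4, 18.7]), np.float64(14.0)]
S blue [323.5 158.8] [316 153  16  13 178] [array([323.5, 159. ]), array([12., 15.]), np.float64(90.0)]
S blue [140.1 186.8] [130 171  21  33 272] [array([140.2, 186.8]), array([12.1, 34. ]), np.float64(40.9)]
S blue [143.3 203.1] [134 187  20  33 247] [array([144., 203.]), array([11.2, 33.4]), np.float64(40.6)]
[481.53987906  -9.29801283  46.88389452] [ 3.14148617e+00 -1.17398387e-03  8.37793452e-02] [-0.32841895 -0.17987407 -2.74611215]
[481.45978954  -9.29002383  46.78744841] [ 3.14151247e+00 -9.80522103e-04  8.38258297e-02] [-0.14652034  0.4252744  -3.58652943]
[481.34771808  -9.28619309  46.68081532] [ 3.14153038e+00 -7.39505322e-04  8.38160182e-02] [ 0.19115721  0.12436107 -3.31160568]
```

View pics/m3.png

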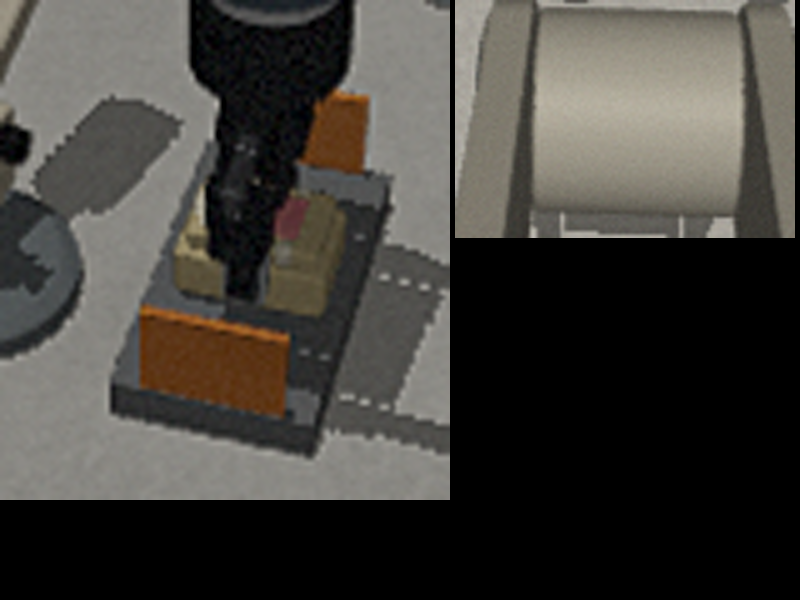

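The cast hangs square between the shields, just above the plinth. I'll lower it in small steps and watch the force.

Emit:
send_rows:
  moves:
    - [[0,0,-0.001,0,0,0,-0.3],[0,0,-0.001,0,0,0,-0.3],[0,0,-0.001,0,0,0,-0.3],[0,0,0,0,0,0,-0.3]]

```text
clock: 7.75
eef_pos: [481.3, -9.3, 45.0]
tcp_rot: [3.142, -0.0, 0.084]
contact_force: [-8.8, -0.3, 28.4]
opening: 0.625
grasp_force: 31.4
```

Emit:
send_rows:
  moves:
    - [[0,0,-0.001,0,0,0,-0.3],[0,0,0,0,0,0,-0.3]]

```text
clock: 7.95
eef_pos: [481.6, -9.3, 44.3]
tcp_rot: [3.142, -0.001, 0.083]
contact_force: [-8.9, -0.4, 33.6]
opening: 0.628
grasp_force: 32.7
```

Emit:
send_rows:
  moves:
    - [[0,0,-0.0005,0,0,0,-0.3],[0,0,0,0,0,0,-0.3]]

```text
clock: 8.15
eef_pos: [481.7, -9.3, 44.2]
tcp_rot: [3.142, -0.001, 0.084]
contact_force: [-10.1, 0.8, 39.4]
opening: 0.624
grasp_force: 33.5
```

It touched early, so I'll ease back up and release.

Emit:
send_rows:
  moves:
    - [[0,0,0.001,0,0,0,-0.3],[0,0,0.0007,0,0,0,-0.3],[0,0,0,0,0,0,-0.3]]

```text
clock: 8.45
eef_pos: [481.6, -9.3, 44.2]
tcp_rot: [3.142, -0.001, 0.084]
contact_force: [-3.3, 0.2, 13.2]
opening: 0.628
grasp_force: 30.4
```

Emit:
send_rows:
  moves:
    - [[0,0,0.0008,0,0,0,-0.3],[0,0,0,0,0,0,-0.3],[0,0,0,0,0,0,0.3],[0,0,0,0,0,0,0.4],[0,0,0,0,0,0,0.6],[0,0,0,0,0,0,0.8],[0,0,0,0,0,0,1],[0,0,0,0,0,0,1],[0,0,0,0,0,0,1],[0,0,0.005,0,0,0,1]]

```text
clock: 9.45
eef_pos: [480.7, -9.3, 49.0]
tcp_rot: [-3.141, 0.001, 0.084]
contact_force: [0.0, 0.5, -1.4]
opening: 1.004
grasp_force: 0.0
```

Emit:
send_rows:
  moves:
    - [[0,0,0.02,0,0,0,1],[0,0,0.03,0,0,0,1],[0,0,0.04,0,0,0,1],[0,0,0.05,0,0,0,1],[0,0,0.05,0,0,0,1],[-0.03,-0.03,0.02,0,0,0,1],[-0.03,-0.04,0,0,0,0,1],[-0.03,-0.04,0,0,0,0,1],[-0.03,-0.04,0,0,0,0,1],[0,-0.04,0,0,0,0,1]]

```text
clock: 10.45
eef_pos: [357.5, -199.8, 259.7]
tcp_rot: [-3.141, 0.001, 0.084]
contact_force: [0.7, 0.4, 0.9]
opening: 0.998
grasp_force: 0.0
```

Emit:
send_rows:
  moves:
    - [[0,-0.04,0,0,0,0,1],[0,-0.04,0,0,0,0,1],[0,-0.04,0,0,0,0,1]]

```text
clock: 10.75
eef_pos: [360.6, -321.0, 259.8]
tcp_rot: [3.141, -0.001, 0.083]
contact_force: [0.6, 0.9, 0.9]
opening: 1.0
grasp_force: 0.0
```

Run:
```python
from m import *
f=save("side","s3.png"); g=save("top","t3.png"); blobs("S",f); blobs("T",g)
mont([(f,245,185,70,85,6,0,0),(g,215,190,95,70,4,420,0),(f,215,125,40,35,7,420,300)],"m4.png")
```

```text
S pink [282.4 222.7] [274 218  18  11 133] [array([282.3, 222.8]), array([16.7,  8. ]), np.float64(11.3)]
S amber [289.3 204.1] [277 195  26  19 365] [array([289.1, 204. ]), array([26.7, 14.7]), np.float64(10.6)]
S amber [272.  251.7] [258 241  30  22 448] [array([272. , 251.7]), array([31.6, 15.9]), np.float64(11.3)]
S blue [237.3 144.6] [231 135  13  20 189] [array([237.2, 144.6]), array([11.4, 18.9]), np.float64(14.0)]
S blue [323.6 158.8] [316 153  17  13 179] [array([324., 159.]), array([16., 12.]), np.float64(0.0)]
S blue [140.1 186.9] [130 171  21  33 270] [array([140.3, 186.8]), array([12.2, 33.9]), np.float64(41.4)]
S blue [143.3 203.2] [134 187  20  33 246] [array([143.8, 202.8]), array([11. , 33.5]), np.float64(39.8)]
T pink [264.5 224.3] [258 215  14  19 210] [array([264.5, 224.1]), array([17.6, 12.1]), np.float64(85.9)]
T amber [227.3 231. ] [226 221   3  21  27] [array([227.2, 231. ]), array([20. ,  1.9]), np.float64(84.3)]
T blue [253.1  66.3] [234  58  39  19 572] [array([253.,  67.]), array([18., 38.]), np.float64(90.0)]
T blue [295.1 149.9] [284 147  23   8 126] [array([295.1, 149.9]), array([22.4,  6.3]), np.float64(5.4)]
T blue [395.  236.5] [385 227  21  20 348] [array([395. , 236.5]), array([19., 20.]), np.float64(90.0)]
```

View pics/m4.png

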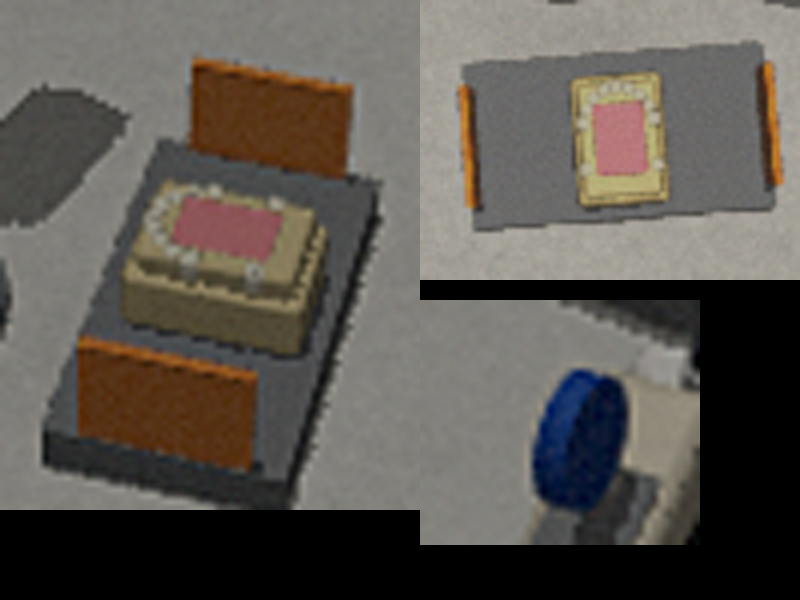

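The cast sits centred and square on the plinth. In the top view the plinth's centre is at about (619,136) in the crop and the cast's centre matches it within about 1 mm. Next I'll refine the disc's position and the lamp's swivel target.

Run:
```python
from m import *
from scipy.optimize import least_squares
S=dict(np.load("pics/s3.npz"));T=dict(np.load("pics/t3.npz"))
P,e=tri(S,(282.4,222.7),T,(264.5,224.3)); print("pink",P,e)
c=[]
for f,(x0,y0,x1,y1) in((S,(225,130,250,160)),(T,(278,140,310,165))):
    h,s,v=cv2.split(cv2.cvtColor(f["img"],cv2.COLOR_RGB2HSV)); m=((h>100)&(h<130)&(s>90)).astype(np.uint8)
    M=np.zeros_like(m); M[y0:y1,x0:x1]=m[y0:y1,x0:x1]; k,l,st,ce=cv2.connectedComponentsWithStats(M); i=1+st[1:,4].argmax(); print(st[i],ce[i]); c.append(ce[i])
D,e=tri(S,c[0],T,c[1]);print("disc",D,e)
L=np.array([625.6,26.9])
d=D[:2]-L;r=np.hypot(*d);print("az",np.arctan2(d[1],d[0]),"r",r,"dz",D[2]-105,"|.|",np.hypot(r,D[2]-105),"exp",np.hypot(140,52),"tilt",np.arctan2(D[2]-105,r)-np.arctan2(52,140))
q=P[:2]-L;print("target az",np.arctan2(q[1],q[0]),"dist",np.hypot(*q))
```

```text
pink [479.5269681   -8.98019031  61.34325734] 1.9727618112489471
[231 135  13  20 204] [237.26960784 144.62254902]
[283 146  24  12 207] [294.58454106 150.98550725]
disc [617.07026414 -63.24166935 222.06945159] 2.8047502261961736
az -1.6651412977174243 r 90.54433691573854 dz 117.06945159276717 |.| 147.99842378803237 exp 149.34523762075577 tilt 0.5568356695872323
target az -2.900729388991718 dist 150.41515451128376
```

Emit:
send_rows:
  moves:
    - [[0.0256,0.0256,0.004,0,0,0.1393,0.2],[0.0256,0.0256,0.004,0,0,0.1393,0.2],[0.0256,0.0256,0.004,0,0,0.1393,0.2],[0.0256,0.0256,0.004,0,0,0.1393,0.2],[0.0256,0.0256,0.004,0,0,0.1393,0.2],[0.0256,0.0256,0.004,0,0,0.1393,0.2],[0.0256,0.0256,0.004,0,0,0.1393,0.2],[0.0256,0.0256,0.004,0,0,0.1393,0.2],[0.0256,0.0256,0.004,0,0,0.1393,0.2],[0.0256,0.0256,0.004,0,0,0.1393,0.2]]

```text
clock: 11.85
eef_pos: [617.5, -61.5, 299.7]
tcp_rot: [-3.141, -0.0, 1.483]
contact_force: [0.3, -0.9, -0.0]
opening: 0.603
grasp_force: 0.0
```

Emit:
send_rows:
  moves:
    - [[0,0,0,0,0,0,0.2],[0,0,0,0,0,0,0.2],[0,0,0,0,0,0,0.2]]

```text
clock: 12.15
eef_pos: [616.1, -63.6, 299.1]
tcp_rot: [-3.141, 0.0, 1.475]
contact_force: [-0.1, 0.5, 0.5]
opening: 0.601
grasp_force: 0.0
```

Emit:
send_rows:
  moves:
    - [[0,0,-0.02,0,0,0,0.2],[0,0,-0.02,0,0,0,0.2],[0,0,-0.016,0,0,0,0.2],[0,0,-0.01,0,0,0,0.2],[0,0,-0.006,0,0,0,0.2],[0,0,0,0,0,0,0.2],[0,0,0,0,0,0,0.2]]

```text
clock: 12.85
eef_pos: [617.4, -63.5, 228.0]
tcp_rot: [3.141, 0.0, 1.476]
contact_force: [-0.4, -0.3, 0.7]
opening: 0.596
grasp_force: 0.0
```

Emit:
send_rows:
  moves:
    - [[0,0,0,0,0,0,-0.2],[0,0,0,0,0,0,-0.4],[0,0,0,0,0,0,-0.55],[0,0,0,0,0,0,-0.65],[0,0,0,0,0,0,-0.7],[0,0,0,0,0,0,-0.75],[0,0,0,0,0,0,-0.85],[0,0,0,0,0,0,-0.9],[0,0,0,0,0,0,-0.9],[0,0,0,0,0,0,-0.9]]

```text
clock: 13.85
eef_pos: [617.0, -63.4, 227.2]
tcp_rot: [-3.141, 0.0, 1.477]
contact_force: [-2.6, -1.5, 1.3]
opening: 0.138
grasp_force: 25.3
```

Run:
```python
from m import *
f=save("side","s4.png"); g=save("top","t4.png")
for i in range(2):
  s=sense();print(s["eef_pos"],s["tcp_rot"],s["contact_force"],s["opening"],s["qpos"]);grab_frame("top")
mont([(f,190,100,90,100,6,0,0),(g,240,120,75,60,3.4,540,0)],"m5.png")
```

```text
[616.97723672 -63.35901045 227.2393719 ] [-3.14129433e+00  1.09269250e-04  1.47681682e+00] [-3.22186684 -1.33100966  2.65879092] 0.13488905150481267 [-1.04693334e-01  3.65760436e-01  1.66436299e+00 -1.25444793e-04
  1.11176636e+00 -1.06582087e-02]
[617.00429782 -63.36281719 227.27977567] [-3.14137927e+00  9.73443174e-05  1.47679481e+00] [-3.51509209 -1.40919749  1.46951117] 0.137044379829662 [-1.04701619e-01  3.65720258e-01  1.66432587e+00 -1.11125762e-04
  1.11175886e+00 -1.06508476e-02]
```

View pics/m5.png

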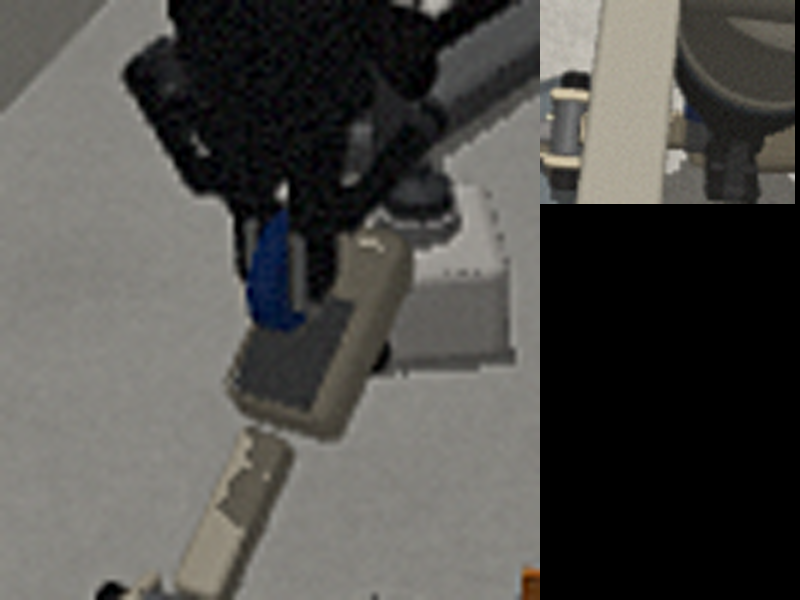

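The disc is pinched (opening 11.7 mm) and the head is undisturbed. I'll work out the swing arc about the axis.

Run:
```python
import numpy as np
a=np.linspace(-1.666,-2.901,21); p=90.7*np.c_[np.cos(a),np.sin(a)]; print(np.diff(p,axis=0).round(1).tolist(), a[1]-a[0], 625.6+p[-1,0],26.9+p[-1,1])
```

```text
[[-5.6, 0.7], [-5.5, 1.0], [-5.4, 1.4], [-5.3, 1.7], [-5.2, 2.0], [-5.1, 2.4], [-4.9, 2.7], [-4.7, 3.0], [-4.6, 3.3], [-4.3, 3.5], [-4.1, 3.8], [-3.9, 4.0], [-3.6, 4.3], [-3.4, 4.5], [-3.1, 4.7], [-2.8, 4.9], [-2.5, 5.0], [-2.2, 5.2], [-1.8, 5.3], [-1.5, 5.4]] -0.06174999999999997 537.5124385433382 5.2881625811493755
```

Emit:
send_rows:
  moves:
    - [[-0.0056,0.0007,0,0,0,-0.0618,-0.9],[-0.0055,0.001,0,0,0,-0.0618,-0.9],[-0.0054,0.0014,0,0,0,-0.0618,-0.9],[-0.0053,0.0017,0,0,0,-0.0618,-0.9],[-0.0052,0.002,0,0,0,-0.0618,-0.9],[-0.0051,0.0024,0,0,0,-0.0618,-0.9],[-0.0049,0.0027,0,0,0,-0.0618,-0.9],[-0.0047,0.003,0,0,0,-0.0618,-0.9],[-0.0046,0.0033,0,0,0,-0.0618,-0.9],[-0.0043,0.0035,0,0,0,-0.0618,-0.9]]

```text
clock: 15.05
eef_pos: [567.1, -41.7, 227.7]
tcp_rot: [3.14, -0.001, 0.857]
contact_force: [-0.3, -0.9, 1.0]
opening: 0.139
grasp_force: 24.8
```

Emit:
send_rows:
  moves:
    - [[-0.0041,0.0038,0,0,0,-0.0618,-0.9],[-0.0039,0.004,0,0,0,-0.0618,-0.9],[-0.0036,0.0043,0,0,0,-0.0618,-0.9],[-0.0034,0.0045,0,0,0,-0.0618,-0.9],[-0.0031,0.0047,0,0,0,-0.0618,-0.9],[-0.0028,0.0049,0,0,0,-0.0618,-0.9],[-0.0025,0.005,0,0,0,-0.0618,-0.9],[-0.0022,0.0052,0,0,0,-0.0618,-0.9],[-0.0018,0.0053,0,0,0,-0.0618,-0.9],[-0.0015,0.0054,0,0,0,-0.0618,-0.9]]

```text
clock: 16.05
eef_pos: [537.6, 5.5, 227.5]
tcp_rot: [3.141, -0.0, 0.239]
contact_force: [-2.9, -2.5, 2.2]
opening: 0.139
grasp_force: 24.9
```

Run:
```python
from m import *
f=save("side","s5.png"); g=save("top","t5.png")
for i in range(2):
  s=sense();print(s["eef_pos"],s["tcp_rot"],s["contact_force"],s["opening"],s["qpos"]);grab_frame("top")
mont([(f,195,130,120,130,4.5,0,0),(g,215,140,95,100,2.6,550,0)],"m6.png")
```

```text
[537.4768511    6.08499812 227.4231432 ] [-3.14124893e+00 -1.36143062e-04  2.40668997e-01] [-3.81212088  1.51155004  2.77442722] 0.13836622787681008 [8.30861164e-03 2.39776673e-01 1.84191996e+00 4.19403643e-04
 1.05984273e+00 1.33823084e+00]
[537.45344173   6.01424789 227.35787691] [-3.14088805e+00  5.33096028e-05  2.42568284e-01] [-3.42349643  1.32191484  3.36266483] 0.13698538627639242 [7.99126375e-03 2.39946814e-01 1.84185505e+00 7.71377620e-04
 1.06000654e+00 1.33584215e+00]
```

View pics/m6.png

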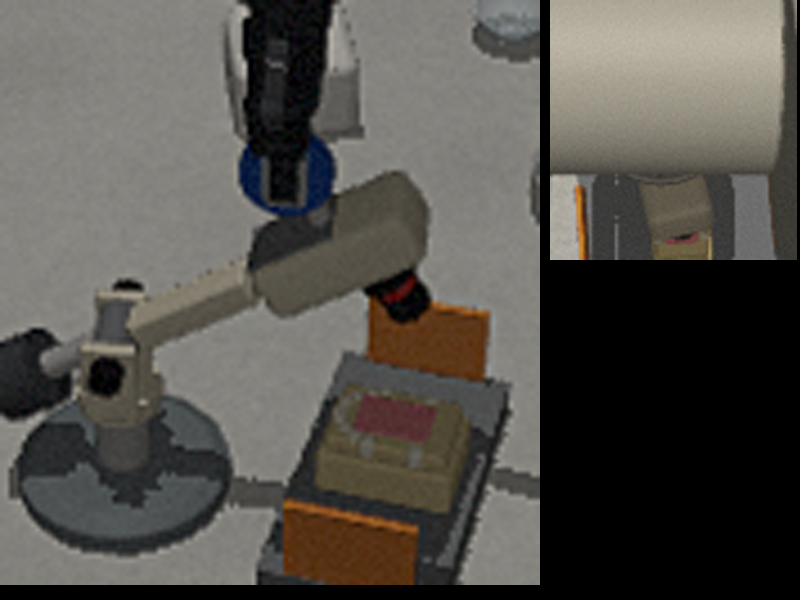

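The head is now over the cast and the red band is visible on the free nose. I'll work out the tilt arc, with the spring pressed about 11.5 mm.

```bash
cat > arc.py <<'E'
import numpy as np
A,B=142.3,58.8; u=np.array([np.cos(-2.901),np.sin(-2.901)])
def tcp(t,s): r=A*np.cos(t)-(B-s)*np.sin(t); return np.array([*(np.array([625.6,26.9])+r*u),103+A*np.sin(t)+(B-s)*np.cos(t)])
E
python3 - <<'E'
from arc import *
P=[tcp(.55,s) for s in (0,3,6,9,11.5)]+[tcp(t,11.5) for t in np.linspace(.55,.14,16)[1:]]
P=np.array(P);print(P[0],P[-1]);print(np.diff(P,axis=0).round(1).tolist())
E
```

```text
[537.62875838   5.31670107 227.50683457] [495.16111712  -5.1025198  169.69420183]
[[-1.5, -0.4, -2.6], [-1.5, -0.4, -2.6], [-1.5, -0.4, -2.6], [-1.3, -0.3, -2.1], [-3.0, -0.7, -2.7], [-2.9, -0.7, -2.8], [-2.9, -0.7, -2.8], [-2.8, -0.7, -2.9], [-2.7, -0.7, -3.0], [-2.6, -0.6, -3.1], [-2.5, -0.6, -3.2], [-2.5, -0.6, -3.2], [-2.4, -0.6, -3.3], [-2.3, -0.6, -3.4], [-2.2, -0.5, -3.4], [-2.1, -0.5, -3.5], [-2.0, -0.5, -3.5], [-1.9, -0.5, -3.6], [-1.8, -0.4, -3.6]]
```

Emit:
send_rows:
  moves:
    - [[-0.0015,-0.0004,-0.0026,0,0,0,-0.9],[-0.0015,-0.0004,-0.0026,0,0,0,-0.9],[-0.0015,-0.0004,-0.0026,0,0,0,-0.9],[-0.0013,-0.0003,-0.0021,0,0,0,-0.9],[-0.003,-0.0007,-0.0027,0,0,0,-0.9],[-0.0029,-0.0007,-0.0028,0,0,0,-0.9],[-0.0029,-0.0007,-0.0028,0,0,0,-0.9],[-0.0028,-0.0007,-0.0029,0,0,0,-0.9],[-0.0027,-0.0007,-0.003,0,0,0,-0.9]]

```text
clock: 17.15
eef_pos: [519.5, 1.1, 204.2]
tcp_rot: [-3.141, -0.005, 0.242]
contact_force: [0.7, 4.4, 6.0]
opening: 0.138
grasp_force: 25.9
```

Emit:
send_rows:
  moves:
    - [[-0.0026,-0.0006,-0.0031,0,0,0,-0.9],[-0.0025,-0.0006,-0.0032,0,0,0,-0.9],[-0.0025,-0.0006,-0.0032,0,0,0,-0.9],[-0.0024,-0.0006,-0.0033,0,0,0,-0.9],[-0.0023,-0.0006,-0.0034,0,0,0,-0.9],[-0.0022,-0.0005,-0.0034,0,0,0,-0.9],[-0.0021,-0.0005,-0.0035,0,0,0,-0.9],[-0.002,-0.0005,-0.0035,0,0,0,-0.9],[-0.0019,-0.0005,-0.0036,0,0,0,-0.9],[-0.0018,-0.0004,-0.0036,0,0,0,-0.9]]

```text
clock: 18.15
eef_pos: [496.7, -4.6, 170.1]
tcp_rot: [-3.142, -0.004, 0.242]
contact_force: [-1.3, 3.1, 6.2]
opening: 0.139
grasp_force: 26.8
```

Run:
```python
from m import *
f=save("side","s6.png"); s=sense();print(s["eef_pos"],s["contact_force"])
g=save("top","t6.png")
mont([(f,195,150,110,110,4.5,0,0),(f,260,195,35,40,8,510,0),(g,245,205,60,40,4.5,510,330)],"m7.png")
```

```text
[496.12392293  -4.70845029 169.49537777] [-0.20129948  1.27111252  4.92472978]
```

View pics/m7.png

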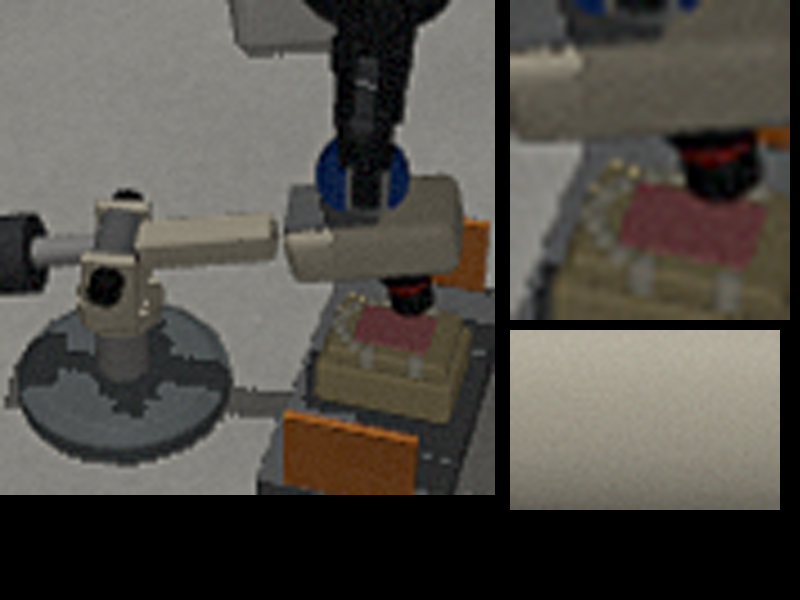

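The nose is still clear, hanging just above the plate, with the red band visible at about (715,155) in the 8x crop. I'll track the red band by pixel count from here.

```bash
cat > red.py <<'E'
from m import *
def red(f,p=True):
    x0,y0,x1,y1=262,195,300,235
    im=f["img"][y0:y1,x0:x1].astype(int); r,g,b=im[...,0],im[...,1],im[...,2]
    m=(r>60)&(r>2.2*g)&(r>2.2*b); k=np.argwhere(m)
    d=(im.max(2)<45); l=cv2.connectedComponentsWithStats(d.astype(np.uint8)); i=1+l[2][1:,4].argmax()
    hh=cv2.cvtColor(f["img"][y0:y1,x0:x1],cv2.COLOR_RGB2HSV); pk=((hh[...,0]<8)|(hh[...,0]>170))&(hh[...,1]>70)&(hh[...,2]>80)&~m
    q=np.argwhere(pk)
    print("red n",m.sum(),"sum",(r-(g+b)/2)[m].sum(),k.mean(0)[::-1]+[x0,y0] if len(k) else None,"dark",l[2][i],l[3][i].round(1),"pink",len(q),q.min(0)[::-1]+[x0,y0],q.max(0)[::-1]+[x0,y0])
E
python3 - <<'E'
from red import *
from arc import *
red(dict(np.load("pics/s5.npz")));red(dict(np.load("pics/s6.npz")))
f=np.load("pics/s6.npz")
print(f["img"][208:222,280:294].tolist()[6][:10])
P=[tcp(.14,11.5)]+[tcp(t,11.5) for t in np.linspace(.14,.06,5)[1:]]+[tcp(.05,12.5),tcp(.04,13.5)]
P=np.array(P);print(np.diff(P,axis=0).round(1).tolist(),P[-1])
E
```

```text
red n 8 sum 518.5 [281.5 197. ] dark [15  0 14  7 53] [22.6  2.5] pink 123 [274 218] [291 228]
red n 4 sum 240.5 [285.5 214. ] dark [18 16 11  9 71] [23.7 19.9] pink 122 [274 218] [291 228]
[[90, 93, 90], [51, 28, 27], [49, 5, 0], [58, 13, 6], [68, 16, 10], [65, 14, 12], [85, 21, 20], [81, 16, 8], [36, 7, 0], [0, 0, 10]]
[[-1.3, -0.3, -2.7], [-1.2, -0.3, -2.7], [-1.2, -0.3, -2.7], [-1.1, -0.3, -2.8], [-0.6, -0.1, -2.4], [-0.6, -0.1, -2.4]] [489.26856292  -6.54822816 153.95424709]
```

Emit:
send_rows:
  moves:
    - [[-0.0013,-0.0003,-0.0027,0,0,0,-0.9],[-0.0012,-0.0003,-0.0027,0,0,0,-0.9],[-0.0012,-0.0003,-0.0027,0,0,0,-0.9],[-0.0011,-0.0003,-0.0028,0,0,0,-0.9],[0,0,0,0,0,0,-0.9]]

```text
clock: 18.75
eef_pos: [491.5, -5.9, 158.9]
tcp_rot: [-3.141, -0.003, 0.242]
contact_force: [-2.5, 2.2, 6.5]
opening: 0.141
grasp_force: 26.9
```

```bash
sed -i 's/r>60/r>38/' red.py
python3 - <<'E'
from red import *
red(dict(np.load("pics/s6.npz")))
f=save("side","s7.png");red(f);s=sense();print(s["eef_pos"],s["contact_force"])
im=f["img"]
for v in range(208,228): print(v,' '.join("%02x%02x%02x"%tuple(im[v,u]) for u in range(276,294)))
E
```

```text
red n 11 sum 518.5 [285.54545455 213.90909091] dark [18 16 11  9 71] [23.7 19.9] pink 122 [274 218] [291 228]
red n 12 sum 514.0 [284.41666667 218.33333333] dark [17 21 12  9 70] [22.6 24.5] pink 83 [274 218] [291 228]
[491.47526106  -5.91208553 158.96730122] [-2.59412793  2.37954486  6.08955123]
208 5c564c 5d5a4e 5d574d 58544b 5a584c 5d584e 59544b 5a574c 5a574c 5a574c 5c5a4d 5a5749 585248 59554a 575346 5b544c 58544a 575448
209 585549 575046 59554a 585446 5a564d 59564b 5a554a 595549 5b564a 575045 5d594d 59544a 57534a 5a564b 595549 58554b 58544a 5b564b
210 555348 5b564b 5a5448 585248 575247 5a554b 58544a 575248 585349 5a5347 555249 5a554a 59554b 555046 585449 5b574d 555043 5b574e
211 5d574c 5a544c 565346 555043 575249 5a544a 585549 5c574d 575549 5a584d 534f44 5a554a 575048 58544a 555046 575147 59554a 565145
212 59564c 5b554a 585549 5a5449 585246 585347 585349 565245 59534a 575249 585348 565348 58534b 58534a 545045 575348 5a554b 575146
213 564e48 575146 58534a 555247 57524b 5a544b 555146 575249 5a554b 5a564c 555146 585247 535044 555247 5b564d 544e44 554f47 545349
214 565348 535044 5853
[... 1097 characters left out ...]
9 070206 090809 2a1917 5f3639 593735 514b33 524c35
223 573537 553233 552f32 563031 5b3739 382320 180c13 040204 0e0f11 040300 100d10 150d0d 2d1c1d 4e2e30 5a3336 513930 4f4b34 4e4833
224 563133 563132 563032 573431 563035 593334 4a2e2f 261419 2b181d 2f1b1b 381f1f 3f2325 5f3637 5c3538 553130 514736 4f4a33 504d35
225 563333 533131 532e31 5d383a 573131 562f32 552d33 5c3334 603839 5e3838 5e3639 5b3436 552e30 542f33 563734 4f4b33 544b39 524a35
226 4a3f31 5a4d3c 61443c 5b3b38 5e3938 5b3a39 573734 5a3638 593133 593136 583031 5b3639 563233 522c2e 52382f 514c36 504a35 504932
227 57564e 59574f 454530 4f4b31 4d4a30 524735 584a3a 61413b 5d3c39 5e3a37 553132 553433 573131 573632 4e4431 544e3a 544e39 4f4631
```

Emit:
send_rows:
  moves:
    - [[-0.0003,0,-0.0012,0,0,0,-0.9],[-0.0003,-0.0001,-0.0012,0,0,0,-0.9],[-0.0003,0,-0.0012,0,0,0,-0.9],[-0.0003,-0.0001,-0.0012,0,0,0,-0.9],[0,0,0,0,0,0,-0.9],[0,0,0,0,0,0,-0.9]]

```text
clock: 19.4
eef_pos: [490.1, -6.2, 154.2]
tcp_rot: [-3.142, -0.002, 0.242]
contact_force: [-3.3, 2.2, 6.1]
opening: 0.141
grasp_force: 27.0
```

```bash
cat > chk.py <<'E'
from red import *
import sys
f=save("side",sys.argv[1]);red(f);s=sense();print(s["eef_pos"],s["contact_force"])
im=f["img"]
for v in range(214,228): print(v,' '.join("%02x%02x%02x"%tuple(im[v,u]) for u in range(278,292)))
E
python3 chk.py s8.png
```

```text
red n 10 sum 497.5 [284.3 219.5] dark [17 22 11  9 70] [22.4 25.5] pink 75 [274 218] [291 228]
[490.1507029   -6.20966211 154.2395802 ] [-3.41979032  1.33018582  6.94519195]
214 565247 58534b 585348 575448 555247 564f46 555147 56514a 595449 5b584e 575248 555046 555146 59554a
215 555246 565249 575348 585249 585449 5b574d 5b564a 585549 565246 595448 565048 57544a 575348 555246
216 3f4036 424338 474538 4c493f 4b473e 4b473f 4f4a41 4d4a3f 48433b 4e4b41 4d493f 4c483d 4b473d 514d45
217 302b25 0f0507 000000 000000 070a0d 000304 010b0f 091115 0a0109 0c070e 000100 060a08 3b3c3c 4b4d4d
218 5b3737 472629 0a0200 100000 000000 0c080b 000003 0f0b09 0c0003 1a1009 210000 1d1817 635f52 58554e
219 572e32 5b3131 170400 360004 230a0e 250f09 2c0607 3c1518 2e0a05 3c0905 230910 141510 686558 615f52
220 5a3537 5b3335 00000c 110102 3d050b 3b0000 571b17 500406 2c0b11 260b0c 000200 110304 533a31 4c3f34
221 583431 5e393a 000000 000600 06100b 000302 000a0a 0b0f11 000500 120e0d 0c0a12 0f0005 633639 572f31
222 5b3739 592f37 130c0a 000506 020007 000001 050200 040404 080702 000000 000000 160b07 5f3537 5b3437
223 583135 5b3636 371d1d 000000 030806 0c0a0f 0c0e0c 070b0a 020c0f 000000 1c1818 371f20 5f353a 503a2e
224 542e32 56302e 5c3d3a 271516 180f08 0c0d0d 000506 151511 11090e 130703 432a29 5b3033 563031 524a35
225 583336 563030 5d3639 5b3033 4a2c2d 2b181c 250e10 302223 3c2526 402a2a 5b3135 583233 543c35 4f4c35
226 5f403b 5f4039 5e3a3b 593535 593636 593232 633c3c 603538 5f3535 593335 582f31 582f34 523831 524934
227 464432 4c4a32 514d36 524634 5d4f3d 624540 60413b 5f3a38 563436 573634 543133 573433 4f4632 504b38
```

Emit:
send_rows:
  moves:
    - [[-0.0002,0,-0.001,0,0,0,-0.9],[-0.0002,-0.0001,-0.001,0,0,0,-0.9],[-0.0002,0,-0.001,0,0,0,-0.9],[-0.0002,0,-0.001,0,0,0,-0.9],[0,0,0,0,0,0,-0.9],[0,0,0,0,0,0,-0.9]]

```text
clock: 20.05
eef_pos: [489.4, -6.4, 150.3]
tcp_rot: [3.142, -0.002, 0.242]
contact_force: [-3.4, 0.9, 7.0]
opening: 0.137
grasp_force: 27.1
```

```bash
python3 chk.py s9.png
```

```text
red n 8 sum 405.5 [283.75 220.25] dark [17 22 11  9 67] [22.3 26.1] pink 68 [274 218] [291 228]
[489.42288187  -6.40118648 150.31363755] [-3.50315217  1.55339251  6.69621594]
214 5a544b 575349 565345 565247 565044 534f44 565448 575248 595548 585448 5b574c 565144 58544b 57544a
215 555349 565346 5b564d 57544a 555249 58544a 59574d 59534a 5b564a 58544a 565247 585349 5b564b 58534a
216 545145 504b41 565444 555146 5a574d 5a544a 555147 59564c 585548 595349 5a544a 565248 565247 535044
217 4a433b 2b2924 332e2c 32302a 33332d 2f2d25 302e29 302d25 302e27 46423a 46413a 3f3f32 48473e 4c4941
218 573230 19070e 000003 000000 000203 000004 000000 000000 000000 000003 000000 1a1c14 605d51 55554d
219 573133 452a29 000000 030000 13080e 110200 1e0d11 1b0a0a 281318 110308 0a0000 1e1e18 69675c 635f55
220 583234 472c2c 0f0d0b 370000 3c0905 410d0b 430c10 3f0c03 50070c 26090f 09070c 241818 573c35 4e4034
221 542f2f 472226 000200 000000 100200 1b1110 2c0808 280e07 020103 020902 000806 21100f 623339 562f31
222 5d3738 603c3c 000000 0a0b04 030905 000b0e 000000 000904 0c090a 040908 020000 281a1a 60363a 5b3636
223 593236 613c3d 030100 000002 080c07 000405 14140f 100f14 000100 000300 090209 3c2123 5b3136 533c38
224 543031 593432 321918 12110f 04060a 0a0c08 091012 000000 050a04 151213 301a18 5c3235 583431 504731
225 593535 5b3536 5c3136 391f21 27171b 180e0f 160f0e 180409 2c1d1d 41262b 5e3638 5a2f31 573c35 514c36
226 60433d 5d3e39 603939 5c3736 613a3b 4b2d2e 513330 4d262b 613738 5b3338 573436 583133 553b35 524b37
227 454431 4f4a31 534e38 524732 5a4c3a 63453b 61433d 5f3938 573232 532d2e 5c3737 573434 4e4633 514a34
```

Emit:
send_rows:
  moves:
    - [[-0.0001,0,-0.001,0,0,0,-0.9],[-0.0001,0,-0.001,0,0,0,-0.9],[-0.0001,0,-0.001,0,0,0,-0.9],[0,0,0,0,0,0,-0.9],[0,0,0,0,0,0,-0.9]]

```text
clock: 20.6
eef_pos: [488.5, -6.5, 147.1]
tcp_rot: [3.142, -0.001, 0.242]
contact_force: [-4.6, 0.6, 6.8]
opening: 0.137
grasp_force: 27.4
```

```bash
python3 chk.py s10.png
```

```text
red n 0 sum 0.0 None dark [ 8  0 15 11 80] [16.4  5. ] pink 59 [274 219] [291 228]
[488.54496042  -6.55948468 147.14458034] [-4.89963686 -0.10279664  7.10385844]
214 545044 59564e 58564a 56554a 58534b 565348 595448 565049 59554b 59564b 5a564b 565041 5b5449 59554b
215 555146 5d554c 585246 585748 5a5348 595548 595449 545245 544f45 585347 575247 575248 5a554d 55514a
216 585449 56554a 5a5348 585349 595449 575247 59544a 5a584d 555148 554f46 575149 534f45 58544a 555247
217 58534a 524f45 57544a 575447 58524a 5a5449 544e44 59554c 59544b 5b564c 58564a 5a5649 575349 544f47
218 1d1915 1b1c19 29261f 2f2e24 2c2b23 322e28 312f27 39352e 464139 464239 414039 47423a 4c4b43 4c4b40
219 48292c 000000 0c090d 030009 000001 000000 000000 000500 000000 03010e 030000 373028 636056 5f5c52
220 5a3234 2d1e1b 000201 030003 000400 00020a 09090f 000004 020609 0d0b0a 010000 4a302d 533e32 4d4134
221 593635 2d1b1e 000000 000000 070c09 0d0508 1a0200 1d080a 02080a 000000 0c0304 4a272b 5e3536 562c30
222 572c34 2d1918 000500 0b0906 100f14 040708 000604 060208 0b0504 050b0b 0c0c0f 49262a 5e3438 5c3738
223 593334 4a292b 000001 0e0b0d 071013 0f0d0b 0c0c0c 100b12 060300 080d09 181212 502d2f 563130 503831
224 583335 5d373b 281718 0e110e 000000 000000 020a0a 000600 000908 0a0003 341b1f 5d3437 593235 514735
225 562f30 5c3233 5f3838 250f10 221214 20171a 0d0507 201213 261414 3a1e1f 5e3339 5e3839 523933 514d37
226 5f3e3a 5f403b 634340 5b3333 603c3b 482929 3c2024 533130 5f3237 60393c 583235 5b3837 503630 524c34
227 474432 504c33 514d36 544736 5c4b3d 63413c 61413d 64413e 543131 5a3536 583436 54332e 4f422f 504b34
```

The red is nearly gone: one faint pixel row is left, so it is about 7 mm in. I'll go a touch more and then look again before letting go.

Emit:
send_rows:
  moves:
    - [[0,0,-0.0005,0,0,0,-0.9],[0,0,-0.0004,0,0,0,-0.9],[0,0,0,0,0,0,-0.9],[0,0,0,0,0,0,-0.9]]

```text
clock: 21.05
eef_pos: [488.3, -6.6, 146.2]
tcp_rot: [3.142, -0.001, 0.242]
contact_force: [-5.5, -0.7, 8.3]
opening: 0.139
grasp_force: 28.1
```

```bash
python3 chk.py s11.png
```

```text
red n 0 sum 0.0 None dark [ 8  0 15 11 79] [16.5  4.9] pink 60 [274 219] [291 228]
[488.3502879   -6.60040236 146.2492802 ] [-4.58458384  0.13954242  8.33834688]
214 5a554a 555247 5a554a 565246 58554c 555146 545248 555247 595349 575349 585449 575448 575049 5a544b
215 57534a 554f47 59564d 544f45 545146 5c584d 595249 555147 5a534a 575248 565146 565047 575347 595449
216 575248 595549 5a554b 5a554b 5a564e 5b564d 59534b 565248 59544a 585147 585247 58544a 585549 565248
217 57534b 565146 5b554a 5a554c 5a574b 5a574c 5a5649 5b564c 5b564d 575345 545147 58544a 58524b 565348
218 28281f 2f3028 2f2f25 49463b 47443a 48443b 4b463e 4d483f 48443b 4c493d 4f4d43 4f4c41 554f49 504d43
219 362020 000000 000000 030000 000000 000000 000000 000000 0e0911 010608 090a06 302e28 5b584f 4e4d42
220 5e3638 0f080b 000000 060400 070d0f 080712 020000 0f0b06 000007 000004 0c0a00 472d29 553e36 4d4035
221 593133 15100b 000000 100c14 050a03 080003 0d0f10 090a0f 050806 010401 110710 4c2b2b 5a2d2e 562f32
222 5c3638 291817 000000 030604 030909 15130f 040000 121412 030102 050800 130f0d 472c2d 5e3236 593236
223 563033 341b1b 000000 0d0208 020e07 121415 00070c 070704 000000 000000 0f080b 4d2b2d 5b3335 4e3830
224 5c3639 5c3836 1c0710 000000 000000 000000 030406 05050a 000800 100907 362122 5c3135 5c3837 4f4734
225 563132 5e3838 603637 291718 261811 1e1014 060508 1b080a 27181a 422a29 603638 5a3434 543731 504c34
226 5f3e38 5f423a 633d3e 5e3537 613b3d 4f2b2f 402625 4f292b 5e3536 5b3534 583134 5b3237 4e352e 504a34
227 43412f 524e36 4e4d34 544937 5d4e3d 613d39 61423c 613b39 573431 5c3a3b 593335 573636 4f432f 544b3a
```

The red band is just gone. I'll relax the stem spring before opening, so the disc doesn't snap, and then let go.

Emit:
send_rows:
  moves:
    - [[0,0,0.003,0,0,0,-0.9],[0,0,0.003,0,0,0,-0.9],[0,0,0.003,0,0,0,-0.9],[0,0,0.002,0,0,0,-0.9],[0,0,0.002,0,0,0,-0.9],[0,0,0,0,0,0,-0.9],[0,0,0,0,0,0,-0.9]]

```text
clock: 21.8
eef_pos: [488.8, -6.4, 158.9]
tcp_rot: [3.141, -0.001, 0.241]
contact_force: [1.1, 0.3, 1.8]
opening: 0.139
grasp_force: 26.4
```

```bash
python3 chk.py s12.png | grep -E "^\[|red|^21[789]|^22[0156]"
```

```text
red n 0 sum 0.0 None dark [16 23 11  8 64] [21.5 26.7] pink 61 [274 219] [291 228]
[488.81509818  -6.42649718 158.91416753] [1.44671473 0.71214244 2.09718057]
217 535147 544d46 595749 5c584b 5a554a 5b574b 575349 575348 585348 5b5449 5a564c 555044 56534a 565347
218 2b2a25 2f3028 36302b 48443b 48413b 49423a 49443b 4b4540 514b43 4e4c3f 4c463f 4e4a40 545248 524e43
219 371c22 000506 08070b 000004 030d03 000000 000000 030608 0a0b0c 020000 000000 302c24 5e594e 505144
220 593030 0e0607 0c1210 05050a 0d0a0d 0a0006 080809 020e06 020000 000001 130a14 452b26 533c2f 493a2f
221 5b3235 180e10 000001 120e0b 00090c 0b0b0d 10100e 000000 151818 000000 130c09 4b282e 5a2f33 532e2c
225 593635 5f393a 5e3736 28151a 230d13 1e1715 0b0707 130c0c 261614 3f2727 5f373a 583236 553c33 4f4b35
226 5e403a 5f4039 5e3837 5d3635 5e3b37 49272c 371e1c 553136 5d3237 5a3535 5c353a 57302f 513834 524e38
```

The head stays put with the spring nearly relaxed, so I'll open, go straight up and retreat.

Emit:
send_rows:
  moves:
    - [[0,0,0,0,0,0,-0.6],[0,0,0,0,0,0,-0.5],[0,0,0,0,0,0,-0.3],[0,0,0,0,0,0,0],[0,0,0,0,0,0,0.2],[0,0,0,0,0,0,0.2],[0,0,0.01,0,0,0,0.2],[0,0,0.02,0,0,0,0.2],[0,0,0.03,0,0,0,0.2],[0,0,0.04,0,0,0,0.2]]

```text
clock: 22.85
eef_pos: [487.1, -6.4, 259.4]
tcp_rot: [-3.141, 0.002, 0.241]
contact_force: [0.6, -0.0, -0.6]
opening: 0.602
grasp_force: 0.0
```

Emit:
send_rows:
  moves:
    - [[0,0,0.03,0,0,0,0.2],[-0.02,-0.03,0.02,0,0,0,0.2],[-0.03,-0.04,0,0,0,0,0.2],[-0.03,-0.04,0,0,0,0,0.2],[-0.02,-0.04,0,0,0,0,0.2],[-0.02,-0.04,0,0,0,0,0.2],[0,-0.04,0,0,0,0,0.2],[0,-0.04,0,0,0,0,0.2],[0,-0.04,0,0,0,0,0.2],[0,0,0,0,0,0,0.2]]

```text
clock: 23.85
eef_pos: [368.0, -320.4, 309.6]
tcp_rot: [3.139, -0.0, 0.238]
contact_force: [0.2, 0.4, 0.2]
opening: 0.602
grasp_force: 0.0
```

```bash
python3 chk.py s13.png | grep -E "^\[|red|^21[789]|^22[0156]"
python3 - <<'E'
from m import *
f=dict(np.load("pics/s13.npz")); g=save("top","t13.png"); blobs("S",f);blobs("T",g)
mont([(f,195,165,125,105,4.4,0,0),(f,265,200,32,35,7,555,0),(g,210,145,100,110,3,500,255)],"m8.png")
E
```

```text
red n 0 sum 0.0 None dark [16 23 12  8 66] [21.5 26.6] pink 51 [274 219] [291 228]
[ 367.78410029 -318.13851322  309.23428846] [-0.43494639  0.13064682 -0.02615131]
217 524f44 555047 514d41 545146 565147 555146 525144 555348 514c40 535045 514e42 524d43 524f45 514e44
218 282722 27281c 312d2a 423f33 433f34 413e34 474338 48443d 464338 49443a 47433b 49483f 4d4b43 4b483f
219 2d1619 000003 000005 05040e 000006 000000 0a0704 000000 080108 000000 0c0a0b 2c2923 535044 4a493f
220 5b3336 171611 000000 080a08 010901 0d0506 030604 0c090a 000000 080611 110b06 462e2a 4f382e 4c3c31
221 542c33 170d0e 000300 040c0b 0b0807 0a130d 000000 070206 030c0f 11100f 130d0e 47272c 5b3337 522c2e
225 542f2f 553131 582f33 291516 1e0d12 0e0401 0d0803 160d0d 261515 3e2726 593635 532d2f 4f352e 504c35
226 583a38 563935 593a35 573333 583434 47292b 3b2427 4c2a2d 5a2f31 563234 542e30 553032 4b342b 4b4630
S amber [300.1 206.2] [298 199   5  15  60] [array([300., 206.]), array([14.,  4.]), np.float64(90.0)]
S amber [272.1 251.7] [258 241  30  22 451] [array([272.2, 251.7]), array([31.2, 15.9]), np.float64(11.3)]
S blue [323.5 158.8] [316 153  16  13 180] [array([323.5, 159. ]), array([12., 15.]), np.float64(90.0)]
S blue [140.1 186.7] [130 171  21  33 274] [array([140.3, 186.8]), array([12.2, 33.9]), np.float64(41.6)]
S blue [277.9 190.2] [269 181  19  19 287] [array([278., 190.]), array([18., 18.]), np.float64(90.0)]
S blue [143.5 203. ] [134 187  20  33 252] [array([143.8, 202.8]), array([11. , 33.5]), np.float64(39.8)]
T blue [253.   66.4] [234  58  39  19 573] [array([253.,  67.]), array([18., 38.]), np.float64(90.0)]
T blue [263.4 217.5] [259 208   9  21 104] [array([263.4, 217.6]), array([20.4,  5.3]), np.float64(76.0)]
T blue [395.1 236.5] [385 227  21  20 348] [array([395. , 236.5]), array([19., 20.]), np.float64(90.0)]
```

View pics/m8.png

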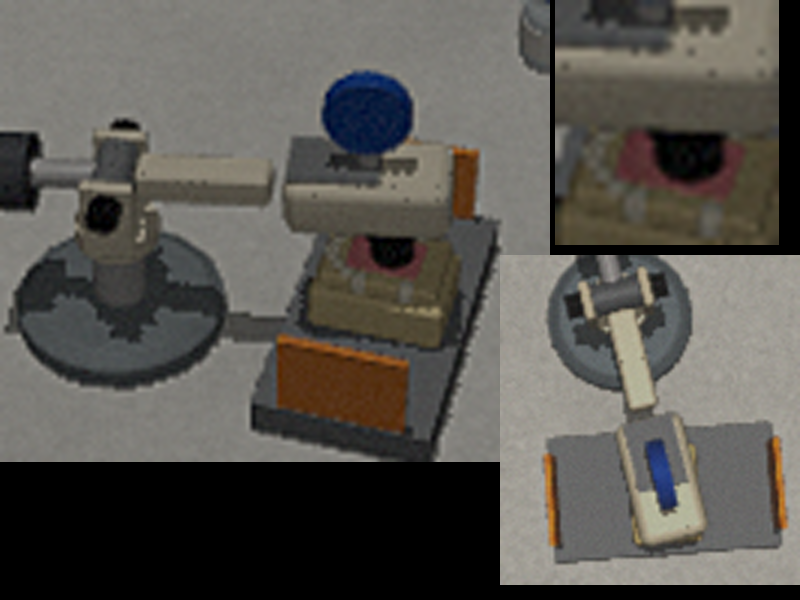

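The head, cast and bystanders look right: the nose stands on the middle of the plate at about (690,160) in the close-up, with no red visible. From this high camera the barrel rim hides some of the band, so I'll check the depth from the geometry as well.

Run:
```python
from m import *
S=dict(np.load("pics/s13.npz"));T=dict(np.load("pics/t13.npz"))
c=[]
for f,(x0,y0,x1,y1) in((S,(262,175,292,205)),(T,(252,200,276,236))):
    h,s,v=cv2.split(cv2.cvtColor(f["img"],cv2.COLOR_RGB2HSV)); m=((h>100)&(h<130)&(s>90)).astype(np.uint8)
    M=np.zeros_like(m); M[y0:y1,x0:x1]=m[y0:y1,x0:x1]; k,l,st,ce=cv2.connectedComponentsWithStats(M); i=1+st[1:,4].argmax(); print(st[i],ce[i]); c.append(ce[i])
D,e=tri(S,c[0],T,c[1]);print("disc",D,e)
d=D[:2]-[625.6,26.9];print("az",np.arctan2(d[1],d[0]),np.hypot(*d))
P=np.array([480,-9,61.]);a,b=proj(S,[P,P+[0,0,10]]);print("px/mm z",(b-a)/10)
for zp in(60.6,61.3,62,63):print(zp,zp-52-152*(D[2]-157)/140)
# head lower edge motion & black column, subpixel, averaged over columns 281..287
for n in("s6","s7","s8","s9","s10","s11","s13"):
    g=np.load(f"pics/{n}.npz")["img"][205:232,281:289].astype(float).mean(1)
    G=g[:,1]; up=np.median(G[:8]); 
    i=np.argmax(G<.4*up); x=205+i-1+(G[i-1]-.4*up)/(G[i-1]-G[i]); j=len(G)-1-np.argmax(G[::-1]<25); y=205+j+(25-G[j])/(G[j+1]-G[j]) 
    print(n,round(x,2),round(y,2),round(y-x,2))
# predicted tip pixel
u=np.array([np.cos(-2.901),np.sin(-2.901)])
q=np.array([625.6,26.9])+152*u;print("tip",q,proj(S,[[*q,61.3]]),"pinkc",proj(S,[[479.5,-9,61.3]]))
```

```text
[268 181  20  19 303] [277.90429043 190.28712871]
[259 207  10  23 135] [263.45925926 217.53333333]
disc [492.75840083  -5.31412651 161.97293014] 1.6079824903368676
az -2.9036848996646616 136.69177157357785
px/mm z [ 0.01432706 -0.30260479]
60.6 3.2008187060482713
61.3 3.900818706048267
62 4.60081870604827
63 5.60081870604827
s6 211.03 219.28 8.26
s7 215.51 223.47 7.96
s8 216.58 224.42 7.84
s9 217.34 224.92 7.59
s10 218.37 225.1 6.72
s11 218.54 225.02 6.48
s13 218.24 225.14 6.9
tip [477.9780668   -9.31829424] [[282.64251422 222.75738076]] pinkc [[282.00675154 222.68837907]]
```

The geometry and the head-to-nose gap both say about 5 to 6 mm, because the barrel rim hid the last of the band. I'll go back and press about 2 mm further, pinching higher on the disc.

Emit:
send_rows:
  moves:
    - [[0.0153,0.0388,-0.005,0,0,0,0.2],[0.0153,0.0388,-0.005,0,0,0,0.2],[0.0153,0.0388,-0.005,0,0,0,0.2],[0.0153,0.0388,-0.005,0,0,0,0.2],[0.0153,0.0388,-0.005,0,0,0,0.2],[0.0153,0.0388,-0.005,0,0,0,0.2],[0.0153,0.0388,-0.005,0,0,0,0.2],[0.0153,0.0388,-0.005,0,0,0,0.2],[0,0,0,0,0,0,0.2],[0,0,0,0,0,0,0.2]]

```text
clock: 24.95
eef_pos: [489.8, -4.4, 268.9]
tcp_rot: [-3.142, 0.001, 0.244]
contact_force: [0.5, -0.3, 0.2]
opening: 0.595
grasp_force: 0.0
```

Emit:
send_rows:
  moves:
    - [[0,0,0,0,0,0,0.2],[0,0,0,0,0,0,0.2]]

```text
clock: 25.15
eef_pos: [490.0, -6.7, 269.1]
tcp_rot: [3.141, -0.0, 0.24]
contact_force: [-0.2, -1.3, -0.4]
opening: 0.595
grasp_force: 0.0
```

Down 97 mm to z = 172, then pinch.

Emit:
send_rows:
  moves:
    - [[0,0,-0.03,0,0,0,0.2],[0,0,-0.03,0,0,0,0.2],[0,0,-0.02,0,0,0,0.2],[0,0,-0.012,0,0,0,0.2],[0,0,-0.005,0,0,0,0.2],[0,0,0,0,0,0,0],[0,0,0,0,0,0,-0.3],[0,0,0,0,0,0,-0.55],[0,0,0,0,0,0,-0.65],[0,0,0,0,0,0,-0.7]]

```text
clock: 26.15
eef_pos: [490.8, -6.0, 172.3]
tcp_rot: [3.141, -0.001, 0.241]
contact_force: [-0.2, 0.6, -0.2]
opening: 0.15
grasp_force: 0.0
```

Emit:
send_rows:
  moves:
    - [[0,0,0,0,0,0,-0.75],[0,0,0,0,0,0,-0.85],[0,0,0,0,0,0,-0.9],[0,0,0,0,0,0,-0.9],[0,0,0,0,0,0,-0.9]]

```text
clock: 26.65
eef_pos: [490.7, -6.0, 171.8]
tcp_rot: [3.142, -0.0, 0.241]
contact_force: [2.1, 1.0, -0.6]
opening: 0.138
grasp_force: 25.7
```

```bash
cat > gap.py <<'E'
from m import *
import sys
save("side",sys.argv[1]+".png")
for n in("s11","s12",sys.argv[1]):
    g=np.load(f"pics/{n}.npz")["img"][205:232,281:289].astype(float).mean(1)
    G=g[:,1]; up=np.median(G[:8]); 
    i=np.argmax(G<.4*up); x=205+i-1+(G[i-1]-.4*up)/(G[i-1]-G[i]); j=len(G)-1-np.argmax(G[::-1]<25); y=205+j+(25-G[j])/(G[j+1]-G[j]) 
    print(n,round(x,2),round(y,2),round(y-x,2),G[12:16].round())
s=sense();print(s["eef_pos"],s["contact_force"],s["opening"])
E
python3 gap.py s14
```

```text
s11 218.54 225.02 6.48 [85. 71.  3.  6.]
s12 218.53 225.04 6.51 [85. 70.  4.  6.]
s14 218.53 225.01 6.48 [84. 70.  2.  6.]
[490.71401033  -5.9634168  171.84512267] [ 1.0977785   0.09868683 -0.09817745] 0.13860876685558168
```

Emit:
send_rows:
  moves:
    - [[0,0,-0.003,0,0,0,-0.9],[0,0,-0.003,0,0,0,-0.9],[0,0,-0.003,0,0,0,-0.9],[0,0,-0.003,0,0,0,-0.9],[0,0,-0.002,0,0,0,-0.9],[0,0,-0.001,0,0,0,-0.9],[0,0,0,0,0,0,-0.9],[0,0,0,0,0,0,-0.9]]

```text
clock: 27.5
eef_pos: [490.1, -6.1, 156.7]
tcp_rot: [-3.142, 0.001, 0.241]
contact_force: [-2.0, -0.6, 6.2]
opening: 0.135
grasp_force: 26.6
```

```bash
python3 gap.py s15
```

```text
s11 218.54 225.02 6.48 [85. 71.  3.  6.]
s12 218.53 225.04 6.51 [85. 70.  4.  6.]
s15 218.56 225.11 6.55 [84. 71.  6.  6.]
[490.02663845  -6.10224697 156.65853732] [-3.29417516  0.55281538  6.60459806] 0.13806058008291489
```

Emit:
send_rows:
  moves:
    - [[0,0,-0.001,0,0,0,-0.9],[0,0,-0.001,0,0,0,-0.9],[0,0,0,0,0,0,-0.9],[0,0,0,0,0,0,-0.9]]

```text
clock: 27.95
eef_pos: [489.9, -6.1, 154.7]
tcp_rot: [-3.141, 0.001, 0.241]
contact_force: [-3.2, -1.1, 7.2]
opening: 0.139
grasp_force: 26.7
```

```bash
python3 gap.py s16
```

```text
s11 218.54 225.02 6.48 [85. 71.  3.  6.]
s12 218.53 225.04 6.51 [85. 70.  4.  6.]
s16 218.57 225.04 6.48 [85. 73.  5.  8.]
[489.92052799  -6.11416697 154.68842136] [-3.79447222 -0.43173873  7.4203545 ] 0.13603376903827238
```

```bash
cat > edge.py <<'E'
from m import *
import sys
for n in sys.argv[1:]:
    im=np.load(f"pics/{n}.npz")["img"].astype(float)
    def top(x0,x1,r0,r1):  # arm boom lower/upper edge: strongest vertical step per column, averaged
        o=[]
        for u in range(x0,x1):
            G=im[r0:r1,u].sum(1); d=np.abs(np.diff(G)); k=d.argmax(); o.append(r0+k+.5)
        return np.round(np.mean(o),2)
    # head lower edge over dark nose (cols 280-289): first row <60 after bright
    o=[]
    for u in range(280,290):
        G=im[205:228,u].sum(1); o.append(205+np.argmax(G<110))
    print(n,"headbottom@nose",np.mean(o),"boom low",top(230,255,203,222),"boom up",top(230,255,193,205))
E
python3 edge.py s6 s7 s8 s9 s10 s11 s12 s13 s14 s15 s16
python3 - <<'E'
import numpy as np,cv2
a=[np.load(f"pics/{n}.npz")["img"] for n in("s6","s7","s8","s9","s10","s11","s14","s15","s16")]
g=[cv2.GaussianBlur(cv2.cvtColor(x,cv2.COLOR_RGB2GRAY),(0,0),.8).astype(np.float32)[196:222,256:298] for x in a]
for i in range(1,len(g)):
    w=np.eye(2,3,dtype=np.float32)
    try: cc,w=cv2.findTransformECC(g[i-1],g[i],w,cv2.MOTION_TRANSLATION,(3,200,1e-6),None,3); print(i,w[:,2],round(cc,4))
    except cv2.error as e: print(i,"fail")
E
```

```text
s6 headbottom@nose 211.4 boom low 211.66 boom up 202.98
s7 headbottom@nose 216.0 boom low 212.02 boom up 199.42
s8 headbottom@nose 217.0 boom low 212.42 boom up 199.46
s9 headbottom@nose 218.0 boom low 209.98 boom up 200.54
s10 headbottom@nose 217.6 boom low 211.34 boom up 199.98
s11 headbottom@nose 217.6 boom low 211.98 boom up 199.7
s12 headbottom@nose 217.6 boom low 211.86 boom up 200.38
s13 headbottom@nose 217.6 boom low 212.18 boom up 199.46
s14 headbottom@nose 217.6 boom low 212.3 boom up 199.62
s15 headbottom@nose 217.6 boom low 212.06 boom up 199.18
s16 headbottom@nose 217.6 boom low 211.66 boom up 199.3
1 [-0.57988566  3.832315  ] 0.9337
2 [0.16946551 0.99811786] 0.9927
3 [0.20317793 0.5939337 ] 0.9907
4 [0.03736894 0.9102272 ] 0.9963
5 [0.05692226 0.24673001] 0.9909
6 [-0.14378893 -0.20527978] 0.943
7 [0.06095945 0.26778162] 0.9466
8 [0.01495187 0.10692833] 0.9971
```

Emit:
send_rows:
  moves:
    - [[-0.0004,-0.0001,-0.001,0,0,0,-0.9],[-0.0003,-0.0001,-0.001,0,0,0,-0.9],[0,0,0,0,0,0,-0.9],[0,0,0,0,0,0,-0.9]]

```text
clock: 28.4
eef_pos: [489.7, -6.2, 152.9]
tcp_rot: [-3.142, 0.0, 0.241]
contact_force: [-2.4, -0.2, 7.9]
opening: 0.133
grasp_force: 26.8
```

```bash
cat > ecc.py <<'E'
from m import *
import sys
n=sys.argv[1]; save("side",n+".png"); s=sense(); print(s["eef_pos"],s["contact_force"])
def g(n): return cv2.GaussianBlur(cv2.cvtColor(np.load(f"pics/{n}.npz")["img"],cv2.COLOR_RGB2GRAY),(0,0),.8).astype(np.float32)
for ref in("s11","s12","s14","s15","s16"):
    for (r0,r1,c0,c1) in((203,221,256,298),(196,222,256,298)):
        cc,w=cv2.findTransformECC(g(ref)[r0:r1,c0:c1],g(n)[r0:r1,c0:c1],np.eye(2,3,dtype=np.float32),cv2.MOTION_TRANSLATION,(3,200,1e-6),None,3); print(ref,w[:,2].round(2),round(cc,3),end=" | ")
    print()
E
python3 ecc.py s17
```

```text
[489.66436535  -6.22601931 152.90855026] [-1.61703548 -0.45132628  7.5396029 ]
s11 [-0.04  0.22] 0.972 | s11 [-0.09  0.2 ] 0.986 | 
s12 [-0.04  0.34] 0.952 | s12 [-0.05  0.5 ] 0.939 | 
s14 [0.02 0.31] 0.955 | s14 [0.  0.5] 0.915 | 
s15 [0.05 0.23] 0.972 | s15 [0.09 0.25] 0.983 | 
s16 [0.07 0.16] 0.987 | s16 [0.08 0.16] 0.992 |
```

Emit:
send_rows:
  moves:
    - [[-0.0002,0,-0.001,0,0,0,-0.9],[-0.0001,0,-0.0008,0,0,0,-0.9],[0,0,0,0,0,0,-0.9],[0,0,0,0,0,0,-0.9]]

```text
clock: 28.85
eef_pos: [489.5, -6.3, 151.2]
tcp_rot: [3.142, -0.0, 0.241]
contact_force: [-3.6, -0.3, 8.9]
opening: 0.133
grasp_force: 26.9
```

```bash
sed -i 's/"s16")/"s16","s17")/' ecc.py; python3 ecc.py s18
python3 - <<'E'
import numpy as np
im=np.load("pics/s18.npz")["img"]
for v in range(217,228): print(v,' '.join("%02x%02x%02x"%tuple(im[v,u]) for u in range(278,292)))
E
```

```text
[489.51195296  -6.24607638 151.18158487] [-3.11724587 -0.21954133  8.46999217]
s11 [-0.06  0.3 ] 0.95 | s11 [-0.08  0.31] 0.979 | 
s12 [-0.08  0.41] 0.916 | s12 [0.04 0.57] 0.969 | 
s14 [-0.04  0.42] 0.93 | s14 [0.13 0.57] 0.946 | 
s15 [0.   0.32] 0.95 | s15 [0.11 0.36] 0.972 | 
s16 [0.03 0.24] 0.971 | s16 [0.09 0.27] 0.984 | 
s17 [-0.    0.08] 0.995 | s17 [0.03 0.11] 0.997 | 
217 575447 585047 575449 575248 575146 58544c 565146 5a554a 595448 5a554b 585549 585248 5c584e 534d44
218 46463c 474439 4e493f 545348 535043 525045 545045 5a554a 565248 555346 585247 545449 565445 555247
219 2b191a 02070c 000000 030000 121313 151715 1f1b1c 171415 23211d 2f2f28 2a2623 343127 4c453e 4c4a40
220 5d3635 020904 0b0a0e 0b1110 000000 0e0f11 070008 0a0a06 000400 000107 070000 482e2c 4f3931 4c4234
221 5c3538 130a06 06080b 000300 000000 090e0a 000002 010000 000000 100e0f 1a060f 613738 5a2e31 582d33
222 5c3639 150e0c 010400 140e0c 151215 0b0c10 0e1513 0e0c13 090909 0b0c0a 160808 5f3538 5a3436 583233
223 5a3437 321f1d 000004 000000 060307 0a1005 040905 121012 030a08 000002 2d1f1a 5f3537 5a3136 523932
224 5c3237 5c3536 100b09 0a0909 0e1115 000208 03040b 000000 060e07 180b0d 4e2d2e 593036 593536 4d462e
225 5a3536 5b3335 482727 2c141a 1f0f0f 17110c 160d0c 170c0c 291518 432627 5c3338 583233 52352f 514c38
226 5d3f3a 5f3f39 603c3b 593333 4d2d2f 4e2c2f 4e2c2e 4f2d2e 5f3637 593436 573234 5b3538 523930 514d38
227 464533 4f4b34 514d36 564936 5a4d3b 654540 61433c 603837 573132 553232 573332 532f2e 544938 514c34
```

The stem spring takes most of the downward motion and the radial drag holds the head back, so I'll follow the disc's outward arc by about 0.9 mm.

Emit:
send_rows:
  moves:
    - [[-0.0003,-0.0001,0,0,0,0,-0.9],[-0.0003,-0.0001,0,0,0,0,-0.9],[-0.0003,0,0,0,0,0,-0.9],[0,0,0,0,0,0,-0.9],[0,0,0,0,0,0,-0.9]]

```text
clock: 29.4
eef_pos: [489.4, -6.3, 151.5]
tcp_rot: [3.141, -0.002, 0.241]
contact_force: [-0.8, 0.7, 8.5]
opening: 0.137
grasp_force: 26.8
```

```bash
sed -i 's/"s17")/"s17","s18")/' ecc.py; python3 ecc.py s19
python3 - <<'E'
import numpy as np
im=np.load("pics/s19.npz")["img"]
for v in range(217,222): print(v,' '.join("%02x%02x%02x"%tuple(im[v,u]) for u in range(278,292)))
E
```

```text
[489.40206588  -6.30711607 151.47327948] [-0.76176791  1.21260559  7.57216273]
s11 [-0.15  0.44] 0.899 | s11 [-0.09  0.42] 0.965 | 
s12 [0.08 0.58] 0.984 | s12 [0.01 0.71] 0.971 | 
s14 [0.16 0.53] 0.982 | s14 [0.08 0.7 ] 0.948 | 
s15 [-0.06  0.48] 0.911 | s15 [0.08 0.47] 0.955 | 
s16 [-0.07  0.38] 0.941 | s16 [0.08 0.4 ] 0.97 | 
s17 [-0.09  0.23] 0.976 | s17 [0.01 0.25] 0.991 | 
s18 [-0.07  0.14] 0.991 | s18 [-0.01  0.12] 0.997 | 
217 575048 5a5347 575246 59544a 585248 5a5449 59554a 585547 58554b 5b554a 5a564a 555247 575248 58564a
218 4b4b3f 504c41 57514a 575147 534f44 565148 585349 585349 565146 565146 575246 5a554e 555448 575247
219 2e1f1e 000500 080807 191918 141919 201c19 312c26 2e2a27 2b2b1f 2a2825 2f2b26 434237 48433a 47453a
220 5c3137 000000 04090f 000000 030201 0d0a10 0b0907 000005 050008 000000 0b030b 3c2222 533b34 4e4437
221 583031 140e0b 050808 060106 070400 030105 00040a 000704 120c11 000100 1a0c0f 613339 592f35 552e31
```

Emit:
send_rows:
  moves:
    - [[-0.0003,-0.0001,0,0,0,0,-0.9],[-0.0002,0,-0.0005,0,0,0,-0.9],[0,0,0,0,0,0,-0.9],[0,0,0,0,0,0,-0.9]]

```text
clock: 29.85
eef_pos: [489.1, -6.4, 151.0]
tcp_rot: [3.141, -0.002, 0.241]
contact_force: [-0.6, 1.0, 6.7]
opening: 0.137
grasp_force: 26.8
```

```bash
python3 ecc.py s20 | grep -E "^\[|s12|s18"
```

```text
[489.13161159  -6.37557946 151.01572223] [0.65200085 0.69287705 7.97162079]
s12 [-0.01  0.83] 0.986 | s12 [0.05 0.92] 0.971 | 
s18 [-0.09  0.4 ] 0.937 | s18 [0.05 0.35] 0.976 |
```

Emit:
send_rows:
  moves:
    - [[0.0002,0,0.003,0,0,0,-0.9],[0.0002,0,0.003,0,0,0,-0.9],[0.0002,0,0.003,0,0,0,-0.9],[0,0,0.003,0,0,0,-0.9],[0,0,0.003,0,0,0,-0.9],[0,0,0.002,0,0,0,-0.9],[0,0,0,0,0,0,-0.9],[0,0,0,0,0,0,-0.9]]

```text
clock: 30.7
eef_pos: [489.4, -6.3, 167.6]
tcp_rot: [3.142, -0.002, 0.241]
contact_force: [5.4, 2.5, 1.5]
opening: 0.135
grasp_force: 25.9
```

```bash
python3 ecc.py s21 | grep -E "^\[|s12|s18"
```

```text
[489.4537192   -6.33733272 167.58854779] [4.64824454 3.72506091 0.97920492]
s12 [0.03 0.8 ] 0.995 | s12 [0.13 0.74] 0.988 | 
s18 [-0.07  0.47] 0.892 | s18 [-0.03  0.23] 0.946 |
```

The head has gone down about 2.7 mm more at the nose and stays there. I'll relieve the side load, then let go and retreat.

Emit:
send_rows:
  moves:
    - [[0.0005,0.0001,0,0,0,0,-0.9],[0.0004,0.0001,0.0005,0,0,0,-0.9],[0,0,0,0,0,0,-0.6],[0,0,0,0,0,0,-0.4],[0,0,0,0,0,0,-0.1],[0,0,0,0,0,0,0.2],[0,0,0,0,0,0,0.2],[0,0,0.01,0,0,0,0.2],[0,0,0.02,0,0,0,0.2],[0,0,0.03,0,0,0,0.2]]

```text
clock: 31.75
eef_pos: [488.6, -6.3, 228.1]
tcp_rot: [-3.141, 0.003, 0.241]
contact_force: [0.4, 0.1, -1.5]
opening: 0.601
grasp_force: 0.0
```

Emit:
send_rows:
  moves:
    - [[0,0,0.04,0,0,0,0.2],[-0.02,-0.03,0.03,0,0,0,0.2],[-0.03,-0.04,0,0,0,0,0.2],[-0.03,-0.04,0,0,0,0,0.2],[-0.02,-0.04,0,0,0,0,0.2],[-0.02,-0.04,0,0,0,0,0.2],[0,-0.04,0,0,0,0,0.2],[0,-0.04,0,0,0,0,0.2],[0,-0.04,0,0,0,0,0.2],[0,0,0,0,0,0,0.2]]

```text
clock: 32.75
eef_pos: [369.6, -320.3, 298.8]
tcp_rot: [3.139, -0.0, 0.238]
contact_force: [0.0, 0.5, 0.3]
opening: 0.599
grasp_force: 0.0
```

```bash
sed -i 's/("s11","s12"/("s13","s12"/' ecc.py; python3 ecc.py s22 | grep -E "^\[|s12|s13"
python3 - <<'E'
from m import *
S=dict(np.load("pics/s22.npz"));T=save("top","t22.png")
c=[]
for f,(x0,y0,x1,y1) in((S,(262,175,292,205)),(T,(252,200,276,236))):
    h,s,v=cv2.split(cv2.cvtColor(f["img"],cv2.COLOR_RGB2HSV)); m=((h>100)&(h<130)&(s>90)).astype(np.uint8)
    M=np.zeros_like(m); M[y0:y1,x0:x1]=m[y0:y1,x0:x1]; k,l,st,ce=cv2.connectedComponentsWithStats(M); i=1+st[1:,4].argmax(); c.append(ce[i])
D,e=tri(S,c[0],T,c[1]);print("disc",D,e,c)
im=S["img"]
for v in range(217,228): print(v,' '.join("%02x%02x%02x"%tuple(im[v,u]) for u in range(272,294)))
E
```

```text
[ 369.29320137 -318.05573205  298.45625156] [ 0.2375376   0.64400112 -0.29001758]
s13 [0.12 0.85] 0.994 | s13 [0.15 0.86] 0.993 | 
s12 [-0.89  0.48] 0.631 | s12 [-0.84  0.22] 0.794 | 
disc [491.58726929  -5.63902987 159.70351209] 1.8099057850542402 [array([278.44625407, 191.08469055]), array([263.58955224, 218.08955224])]
217 534d42 4e4a43 524d44 515045 4f4f45 534f43 4f4b3f 57534a 534d43 555248 565148 504c46 565149 534f44 514e42 514d43 4f4b40 555245 524f46 535146 504d43 514c43
218 4b473f 49473c 4c463f 49453b 4b4840 4d4a3e 4f4d43 514e42 575249 534e45 514c43 565346 534e44 575145 554f48 514e45 514b44 4e4a40 524f44 514d44 514f43 514e44
219 535045 48422e 4a4430 3d2a2a 48302c 47322f 191915 262620 292722 2c2923 292c23 414037 403c32 444134 423f36 484438 49463f 4c4b3f 4e4b41 4c4a41 4a473f 4c463d
220 524d3e 4c4433 4c472e 533231 522c2f 522c2f 311518 020407 000000 070508 050000 000000 000300 000000 030400 000003 090308 3b1f1f 473129 3c3024 443c2f 413d2e
221 4d4934 49412f 47382b 51292c 4e292d 562f2d 5c3737 000000 020107 060202 000000 080400 000300 000006 000404 010b0b 1a0d0f 5b3135 53292e 532d2f 
[... 261 characters left out ...]
30206 060002 050200 000000 281818 593636 542f32 4c332c 4b4933 4d4531
224 4e4e42 44372f 573132 4f2d2e 532d2e 502d2f 543131 2d1414 100406 000000 0b0b05 0e1212 030506 051010 000000 130c0f 49262b 562f33 553232 4c4632 4c4632 4c4631
225 575545 4e413c 563937 5d3a3a 4d2a28 553534 522d2f 5a3335 482929 210e0e 141215 160f0d 181414 180e04 200c12 3e2827 583333 532f2e 4e322b 4e4a33 4a422e 4f4936
226 504e42 57554d 58554a 454735 463f33 564b3d 5a3b38 5b3e37 603d39 5a3737 482a29 492b29 3c2227 492529 5d3537 573335 522c2c 4f292b 4b322b 4e4934 4e4835 4d432f
227 585343 605b51 535443 4c4a3e 514f46 514f45 403f30 4a4632 4d4931 524434 584739 5c3d3a 5e413d 5c3a3a 563534 50312c 4d282b 52302d 514536 4c4833 494230 4d4633
```

```bash
python3 -c "
from rig import sign_off; print(sign_off())"
```

```text
the job is handed in; nothing more can be done
None
```

The job is handed in at about 33 s: the cast stands square in the middle of the plinth, and the lamp's nose rests on the pink plate, pressed in an estimated 7–8 mm (half way is 8 mm; no red band shows), holding by itself with the arm clear and nothing else moved.

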